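# Line up valve blocks for a check under the swing-arm magnifier

### The job

Swing the magnifier arm fully aside to its parking stop, then slide the brass valve blocks, without lifting them off the mat, into one even row: one to each white-outlined space, centred in it, square, with its end up to the fence, filling the spaces from the red end of the fence onwards with no gap. Once the row is made, swing the magnifier back over it as far as its stop, and leave everything else on the table where it is.

Things in the scene. Friction and masses are not known exactly. Their poses are not given: they have to be found in the camera images.
- mat: thin dark rubber mat, 290 x 480 mm, stuck down; an aluminium fence (16 mm high, 14 mm thick) along its far side, whose left end is red. Fixed. Origin on the table near the mat's middle; x points away from the robot to the fence (near face at x = +84 mm), y to the robot's left along the fence, z up. Six white-outlined spaces in a row along x = +55 mm.
- slot1 (a point): centre, on the table surface, of white-outlined space 1 of 6 (1 is at the red end, on the robot's left; spaces are 66 mm apart along the mat's y; each outline is 62 x 44 mm, long side along the mat's x). A block centred here has its far end 1 mm from the fence. Axes as the mat's.
- slot2 (a point): centre, on the table surface, of white-outlined space 2 of 6 (1 is at the red end, on the robot's left; spaces are 66 mm apart along the mat's y; each outline is 62 x 44 mm, long side along the mat's x). A block centred here has its far end 1 mm from the fence. Axes as the mat's.
- slot3 (a point): centre, on the table surface, of white-outlined space 3 of 6 (1 is at the red end, on the robot's left; spaces are 66 mm apart along the mat's y; each outline is 62 x 44 mm, long side along the mat's x). A block centred here has its far end 1 mm from the fence. Axes as the mat's.
- slot4 (a point): centre, on the table surface, of white-outlined space 4 of 6 (1 is at the red end, on the robot's left; spaces are 66 mm apart along the mat's y; each outline is 62 x 44 mm, long side along the mat's x). A block centred here has its far end 1 mm from the fence. Axes as the mat's.
- slot5 (a point): centre, on the table surface, of white-outlined space 5 of 6 (1 is at the red end, on the robot's left; spaces are 66 mm apart along the mat's y; each outline is 62 x 44 mm, long side along the mat's x). A block centred here has its far end 1 mm from the fence. Axes as the mat's.
- slot6 (a point): centre, on the table surface, of white-outlined space 6 of 6 (1 is at the red end, on the robot's left; spaces are 66 mm apart along the mat's y; each outline is 62 x 44 mm, long side along the mat's x). A block centred here has its far end 1 mm from the fence. Axes as the mat's.
- mag_arm (a joint): swing of the magnifier arm about its upright post (rad): 0 is its stop with the lens over the middle of the mat and row, 2.05 is its stop parked aside on the robot's right; grows counter-clockwise seen from above (the handle first comes towards the robot, then goes right). Light friction, stays where left.
- mag_handle (a point): middle of the upright red round handle pin on top of the magnifier arm: 16 mm in diameter, 50 mm tall (25 mm above and below this point), 200 mm from the hinge axis.
- mag_hinge (a point): point on the upright hinge axis of the magnifier arm at arm height; the post below is 22 mm thick on a round foot 90 mm in diameter.
- lens (a point): centre of the magnifier's round white-rimmed lens (136 mm across, 22 mm thick, about 190 mm above the table), 299 mm from the hinge axis.
- valve1: brass ball valve block, loose, some of the six may be absent: body 56 (x) x 34 (y) x 30 (z) mm, on top a stem and a flat blue handle 36 (x) x 14 (y) mm spanning heights 40 to 62 mm; about 0.2 kg. All alike; the two ends are alike. Origin at the centre of the underside, x along its length, z up.
- valve2: brass ball valve block, loose, some of the six may be absent: body 56 (x) x 34 (y) x 30 (z) mm, on top a stem and a flat blue handle 36 (x) x 14 (y) mm spanning heights 40 to 62 mm; about 0.2 kg. All alike; the two ends are alike. Origin at the centre of the underside, x along its length, z up.
- valve3: brass ball valve block, loose, some of the six may be absent: body 56 (x) x 34 (y) x 30 (z) mm, on top a stem and a flat blue handle 36 (x) x 14 (y) mm spanning heights 40 to 62 mm; about 0.2 kg. All alike; the two ends are alike. Origin at the centre of the underside, x along its length, z up.
- valve4: brass ball valve block, loose, some of the six may be absent: body 56 (x) x 34 (y) x 30 (z) mm, on top a stem and a flat blue handle 36 (x) x 14 (y) mm spanning heights 40 to 62 mm; about 0.2 kg. All alike; the two ends are alike. Origin at the centre of the underside, x along its length, z up.
- valve5: brass ball valve block, loose, some of the six may be absent: body 56 (x) x 34 (y) x 30 (z) mm, on top a stem and a flat blue handle 36 (x) x 14 (y) mm spanning heights 40 to 62 mm; about 0.2 kg. All alike; the two ends are alike. Origin at the centre of the underside, x along its length, z up.
- valve6: brass ball valve block, loose, some of the six may be absent: body 56 (x) x 34 (y) x 30 (z) mm, on top a stem and a flat blue handle 36 (x) x 14 (y) mm spanning heights 40 to 62 mm; about 0.2 kg. All alike; the two ends are alike. Origin at the centre of the underside, x along its length, z up.
- tape: roll of white sealing tape, 52 mm across, 19 mm high, lying on the mat's right edge; origin at its underside; a bystander, not part of the job.
- paste: can of jointing paste, 60 mm across, 75 mm tall; origin at its underside; a bystander, not part of the job.
- wrench: wrench lying on the table; origin at its underside; a bystander, not part of the job.
- carton: small cardboard carton 90 x 70 x 50 mm; origin at its underside; a bystander, not part of the job.
- cup: blue cup 70 mm across, 80 mm tall; origin at its underside; a bystander, not part of the job.
- elbow: copper pipe elbow, 28 mm thick, legs 45 mm; origin at its underside; a bystander, not part of the job.
- pipe: piece of copper pipe 22 mm thick, 160 mm long; origin at its underside; a bystander, not part of the job.
There are look-alikes about, which are no part of the job. What is shaped like the valve3 but purple or turquoise is not meant.

How it is judged:
On the way, in this order (a step that is already met when the one before it is completed fails the run):
1. the magnifier arm is swung aside (joint above 1.7 rad) (value of joint mag_arm above 1.7 rad), for 0.2 s.
2. with the magnifier still aside, all the blocks present stand in the row, one to a space from the red end without gaps ((horizontal distance between valve1 and slot1 below 0.008 m or horizontal distance between valve1 and slot2 below 0.008 m or horizontal distance between valve1 and slot3 below 0.008 m or horizontal distance between valve1 and slot4 below 0.008 m or horizontal distance between valve1 and slot5 below 0.008 m or horizontal distance between valve1 and slot6 below 0.008 m) and angle between the x axis of each of valve1, valve2, valve3, valve4, valve5, valve6 and the x axis of mat, either way round below 0.12 rad and angle between each of valve1, valve2, valve3, valve4, valve5, valve6's own z axis and vertical below 0.1 rad and linear speed of each of valve1, valve2, valve3, valve4, valve5, valve6 below 0.02 m/s and (horizontal distance between valve2 and slot1 below 0.008 m or horizontal distance between valve2 and slot2 below 0.008 m or horizontal distance between valve2 and slot3 below 0.008 m or horizontal distance between valve2 and slot4 below 0.008 m or horizontal distance between valve2 and slot5 below 0.008 m or horizontal distance between valve2 and slot6 below 0.008 m) and (horizontal distance between valve3 and slot1 below 0.008 m or horizontal distance between valve3 and slot2 below 0.008 m or horizontal distance between valve3 and slot3 below 0.008 m or horizontal distance between valve3 and slot4 below 0.008 m or horizontal distance between valve3 and slot5 below 0.008 m or horizontal distance between valve3 and slot6 below 0.008 m) and (horizontal distance between valve4 and slot1 below 0.008 m or horizontal distance between valve4 and slot2 below 0.008 m or horizontal distance between valve4 and slot3 below 0.008 m or horizontal distance between valve4 and slot4 below 0.008 m or horizontal distance between valve4 and slot5 below 0.008 m or horizontal distance between valve4 and slot6 below 0.008 m) and (horizontal distance between valve5 and slot1 below 0.008 m or horizontal distance between valve5 and slot2 below 0.008 m or horizontal distance between valve5 and slot3 below 0.008 m or horizontal distance between valve5 and slot4 below 0.008 m or horizontal distance between valve5 and slot5 below 0.008 m or horizontal distance between valve5 and slot6 below 0.008 m) and (horizontal distance between valve6 and slot1 below 0.008 m or horizontal distance between valve6 and slot2 below 0.008 m or horizontal distance between valve6 and slot3 below 0.008 m or horizontal distance between valve6 and slot4 below 0.008 m or horizontal distance between valve6 and slot5 below 0.008 m or horizontal distance between valve6 and slot6 below 0.008 m) and (horizontal distance between any of valve1, valve2, valve3, valve4, valve5, valve6 and slot1 below 0.008 m or not (horizontal distance between any of valve1, valve2, valve3, valve4, valve5, valve6 and slot2 below 0.03 m)) and (horizontal distance between any of valve1, valve2, valve3, valve4, valve5, valve6 and slot2 below 0.008 m or not (horizontal distance between any of valve1, valve2, valve3, valve4, valve5, valve6 and slot3 below 0.03 m)) and (horizontal distance between any of valve1, valve2, valve3, valve4, valve5, valve6 and slot3 below 0.008 m or not (horizontal distance between any of valve1, valve2, valve3, valve4, valve5, valve6 and slot4 below 0.03 m)) and (horizontal distance between any of valve1, valve2, valve3, valve4, valve5, valve6 and slot4 below 0.008 m or not (horizontal distance between any of valve1, valve2, valve3, valve4, valve5, valve6 and slot5 below 0.03 m)) and (horizontal distance between any of valve1, valve2, valve3, valve4, valve5, valve6 and slot5 below 0.008 m or not (horizontal distance between any of valve1, valve2, valve3, valve4, valve5, valve6 and slot6 below 0.03 m)) and value of joint mag_arm above 1.3 rad), for 0.2 s.
At the end, for the whole second after the job is handed in: Every block present stands upright and at rest within 8 mm of the centre of an outlined space and within 0.12 rad of square to the mat, the spaces filled from the red end (space 1) without gaps; the magnifier arm is within 0.15 rad of its stop over the row ((horizontal distance between valve1 and slot1 below 0.008 m or horizontal distance between valve1 and slot2 below 0.008 m or horizontal distance between valve1 and slot3 below 0.008 m or horizontal distance between valve1 and slot4 below 0.008 m or horizontal distance between valve1 and slot5 below 0.008 m or horizontal distance between valve1 and slot6 below 0.008 m) and angle between the x axis of each of valve1, valve2, valve3, valve4, valve5, valve6 and the x axis of mat, either way round below 0.12 rad and angle between each of valve1, valve2, valve3, valve4, valve5, valve6's own z axis and vertical below 0.1 rad and linear speed of each of valve1, valve2, valve3, valve4, valve5, valve6 below 0.02 m/s and (horizontal distance between valve2 and slot1 below 0.008 m or horizontal distance between valve2 and slot2 below 0.008 m or horizontal distance between valve2 and slot3 below 0.008 m or horizontal distance between valve2 and slot4 below 0.008 m or horizontal distance between valve2 and slot5 below 0.008 m or horizontal distance between valve2 and slot6 below 0.008 m) and (horizontal distance between valve3 and slot1 below 0.008 m or horizontal distance between valve3 and slot2 below 0.008 m or horizontal distance between valve3 and slot3 below 0.008 m or horizontal distance between valve3 and slot4 below 0.008 m or horizontal distance between valve3 and slot5 below 0.008 m or horizontal distance between valve3 and slot6 below 0.008 m) and (horizontal distance between valve4 and slot1 below 0.008 m or horizontal distance between valve4 and slot2 below 0.008 m or horizontal distance between valve4 and slot3 below 0.008 m or horizontal distance between valve4 and slot4 below 0.008 m or horizontal distance between valve4 and slot5 below 0.008 m or horizontal distance between valve4 and slot6 below 0.008 m) and (horizontal distance between valve5 and slot1 below 0.008 m or horizontal distance between valve5 and slot2 below 0.008 m or horizontal distance between valve5 and slot3 below 0.008 m or horizontal distance between valve5 and slot4 below 0.008 m or horizontal distance between valve5 and slot5 below 0.008 m or horizontal distance between valve5 and slot6 below 0.008 m) and (horizontal distance between valve6 and slot1 below 0.008 m or horizontal distance between valve6 and slot2 below 0.008 m or horizontal distance between valve6 and slot3 below 0.008 m or horizontal distance between valve6 and slot4 below 0.008 m or horizontal distance between valve6 and slot5 below 0.008 m or horizontal distance between valve6 and slot6 below 0.008 m) and (horizontal distance between any of valve1, valve2, valve3, valve4, valve5, valve6 and slot1 below 0.008 m or not (horizontal distance between any of valve1, valve2, valve3, valve4, valve5, valve6 and slot2 below 0.03 m)) and (horizontal distance between any of valve1, valve2, valve3, valve4, valve5, valve6 and slot2 below 0.008 m or not (horizontal distance between any of valve1, valve2, valve3, valve4, valve5, valve6 and slot3 below 0.03 m)) and (horizontal distance between any of valve1, valve2, valve3, valve4, valve5, valve6 and slot3 below 0.008 m or not (horizontal distance between any of valve1, valve2, valve3, valve4, valve5, valve6 and slot4 below 0.03 m)) and (horizontal distance between any of valve1, valve2, valve3, valve4, valve5, valve6 and slot4 below 0.008 m or not (horizontal distance between any of valve1, valve2, valve3, valve4, valve5, valve6 and slot5 below 0.03 m)) and (horizontal distance between any of valve1, valve2, valve3, valve4, valve5, valve6 and slot5 below 0.008 m or not (horizontal distance between any of valve1, valve2, valve3, valve4, valve5, valve6 and slot6 below 0.03 m)) and value of joint mag_arm below 0.15 rad and velocity of joint mag_arm below 0.05 rad/s); the robot touches nothing.
It fails at once if a valve block is lifted more than 20 mm off the table (height (world z) of any of valve1, valve2, valve3, valve4, valve5, valve6 above 0.02 m).
It fails at once if a bystander is shifted more than 30 mm (distance of any of tape, paste, wrench, carton, cup, elbow, pipe from where it was at the start of the episode above 0.03 m).
Of valve1, valve2, valve3, valve4, valve5, valve6 only 4 to 6 are there at a start; the rules pass over those that are not, and their reading is None.
At some moment in a run one of valve1, valve2, valve3, valve4, valve5, valve6 may be knocked a few centimetres aside while the robot is not near it.
Once in a run the grip may slacken for a moment while it holds something.
It also fails if it takes over 210 s, if anything falls off the work surface, if the arm or the gripper's body presses on something with over 40 N, if the wrist force passes 120 N, or if a joint passes its speed limit or range.

### The arm

A 7-joint arm with a two-finger parallel gripper is mounted at the origin on the work surface. World frame = base frame: x ahead of the robot, y to its left, z up, the work surface at z = 0. Lengths are in m, angles in rad, forces in N, time in s.
With the tool pointing down it reaches from about 0.425 to 1.025 m from the base axis. Payload 9.4 kg.
Tool frame: the origin (TCP) lies at the very end of the fingers, on their centre line; the grasp point (between the pads) lies ctrl.grasp_offset behind it (ctrl.grasp_offset is the distance from the TCP to the grasp point, in m); z points along the fingers, y is the line along which they close (so a half turn about z gives the same grasp; the last joint's range is limited). The gripper opens to 93 mm and grips with 3 to 60 N. Pads are 15 mm wide; open, the fingers measure 128 mm over their backs; the gripper's body (75 mm by 188 mm) begins 65 mm behind the grasp point.
Start: joints at [-1.27, 0.599, -0.003, 1.599, 0.002, 0.943, -0.08], TCP at [0.267, 0.674, 0.219] pointing down, gripper open.
Joint ranges: [-2.57, 2.57], [-0.35, 1.97], [-1.29, 1.29], [0.11, 2.56], [-1.05, 4.19], [0.11, 1.86], [-2.63, 2.63]. Speed limits (rad/s): [2.22, 2.22, 3.01, 3.01, 3.14, 3.14, 3.14].

### API

Orientations are given as a unit quaternion [w, x, y, z].
In Python, from station import ctrl gives the robot as it stands.
- The arm moves only by the tool apply_moves, never from a script. Its argument "series" is a list of rows, each a list of 7 numbers: the turn, a rotation vector about the tool's x, y, z as a fraction of full scale, then the shift along the tool's x, y, z as a fraction of full scale, then the opening, from 0 (shut) to 1 (fully open). A call has exactly 5 rows; each row shifts and turns the commanded pose from where the row before left it, along the tool's axes as they then stand; what a row does not reach is not made up. Full scale, the value 1, is 50 mm for a shift and 120 degrees for a turn. A row lasts 1/10 s, in which the tool goes at most 50 mm and 8.59 degrees, less where a joint would pass 70% of its speed; a pose out of reach is approached as far as the arm can. A call with a number of a shift or a turn outside -1 to 1 is refused whole. A call with a gripper value outside its range is refused whole. The fingers move at their own pace and stop on an object; "squeeze" is the grip in N (left out, the last holds). Time passes only in rows, so rows that do not move let the fingers close, or fill a call up. It gives the time, the measured TCP pose, the force, the opening and the grip force at its end, in the units of the state.
- ctrl.get_state(): the state, without advancing time (a new reading comes with each control period).
- ctrl.read_camera(name): name is "side" or "top"; returns a dict with "pixels" (400x640x3 uint8, red, green, blue), "K" (3x3 intrinsics, pixels), "rvec" (rotation vector, rad) and "tvec" (3), from world to camera coordinates, as OpenCV has them. Camera axes: x right, y down, z forward; pixel columns grow to the right and rows downward; lengths in m; the calibration is good to about 2 mm. A picture is of the moment at which its call begins. There is no depth.
- ctrl.sign_off(): hands the job in; it is judged then, once.
The state is a dict: "t": time; "qpos": joint angles; "joint_velocities": joint speeds; "tau": joint torques, N m; "ee_pos": TCP position; "tcp_rot": TCP orientation; "force": force on the tool from outside, world axes, zero at the start; "wrist_torque": the same for the moment, N m; "opening": finger opening in m; "finger_force": force on a finger pad.
Only numpy, scipy, OpenCV 4.12 (cv2) and the standard library are available. Lean on these libraries where they do the work, as an engineer would, in place of code of your own. Each camera call takes 0.05 s, during which the arm holds its last target. There are 200 camera calls.

## Working session

There is one attempt and no reset: what is moved stays moved. The work goes in short steps, Python scripts to look and compute and a tool call to move; the robot and the scene stay as the last step left them, time stands still between calls to the robot, and variables do not carry over. Pictures are saved under pics/ and viewed, at most 14 in all, crops included, and the job is handed in when it is done.

Besides the shell and the picture viewer there is one more tool, called by a JSON object that holds its "fn" and its "kwargs". apply_moves: Moves the arm, as the interface text tells. Shift numbers are shares of 50 mm and turn numbers shares of 120 degrees, none past 1 either way. Its arguments: {"type":"object","properties":{"series":{"type":"array","items":{"type":"array","items":{"type":"number","minimum":-1,"maximum":1}}},"squeeze":{"type":"number"}},"required":["series"]}

```bash
ls; mkdir -p pics; cat > h.py <<'E'
import numpy as np, cv2
from station import ctrl
from scipy.spatial.transform import Rotation as R
def cam(n,name=None,crop=None,s=1):
    c=ctrl.read_camera(n)
    im=c["pixels"][:,:,::-1].copy()
    if crop: im=im[crop[1]:crop[3],crop[0]:crop[2]]
    if name: cv2.imwrite("pics/"+name+".png",cv2.resize(im,None,fx=s,fy=s,interpolation=cv2.INTER_CUBIC))
    return c
def px2w(c,uv,z):
    M=cv2.Rodrigues(np.array(c["rvec"],float))[0];t=np.array(c["tvec"],float).reshape(3)
    d=M.T@np.linalg.inv(c["K"])@np.array([uv[0],uv[1],1.]);o=-M.T@t
    return o+d*(z-o[2])/d[2]
def w2px(c,p):
    return cv2.projectPoints(np.array(p,float).reshape(-1,1,3),np.array(c["rvec"],float),np.array(c["tvec"],float),np.array(c["K"]),None)[0].reshape(-1,2)
E
python3 - <<'E'
from h import *
print(ctrl.get_state(), ctrl.grasp_offset)
for n in("top","side"):
    c=cam(n,n+"0"); print(n,c["K"],c["rvec"],c["tvec"])
E
```

```text
pics
{'t': 0.0, 'qpos': array([-1.26972212,  0.60009499, -0.00252438,  1.600119  ,  0.00178545,
        0.94291664, -0.07979739]), 'joint_velocities': array([-5.76392372e-05,  5.09721998e-04, -2.19598207e-03,  6.82658277e-04,
       -4.98999879e-04,  7.59847422e-05, -2.39018766e-03]), 'tau': array([ 1.35901133e-03, -7.65083528e+01,  1.49812952e+00, -2.52338791e+01,
       -5.22989058e-02,  1.73044967e-02,  1.75008940e-04]), 'ee_pos': array([0.26726224, 0.67341479, 0.2177859 ]), 'tcp_rot': array([-7.47738042e-05,  1.87747701e-01,  9.82216988e-01, -7.64277665e-04]), 'force': array([ 0.73953449,  0.38876132, -0.0235419 ]), 'wrist_torque': array([-0.01437322,  0.03469883,  0.03391347]), 'finger_force': 0.0, 'opening': 0.09289013814515591} 0.0188
top [[428.74949604   0.         315.28305859]
 [  0.         428.74949604 201.63235493]
 [  0.           0.           1.        ]] [ 2.14215303 -2.13239882  0.20756656] [-0.03715108  0.57940862  1.38226199]
side [[509.95528175   0.         317.58742842]
 [  0.         509.95528175 193.5335552 ]
 [  0.           0.           1.        ]] [ 2.14405744 -0.75154226  0.38188342] [-0.43901094  0.33569674  1.53496952]
```

View pics/top0.png

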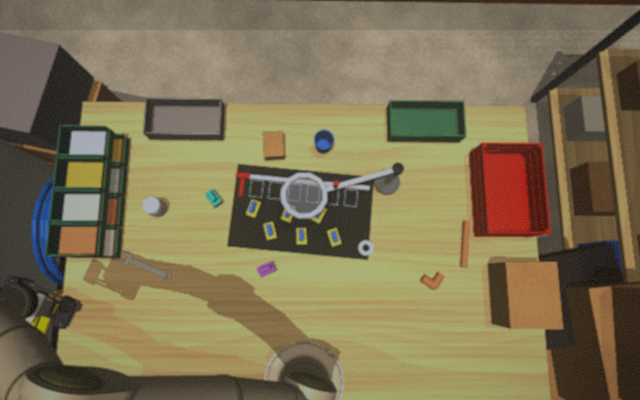

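View pics/side0.png

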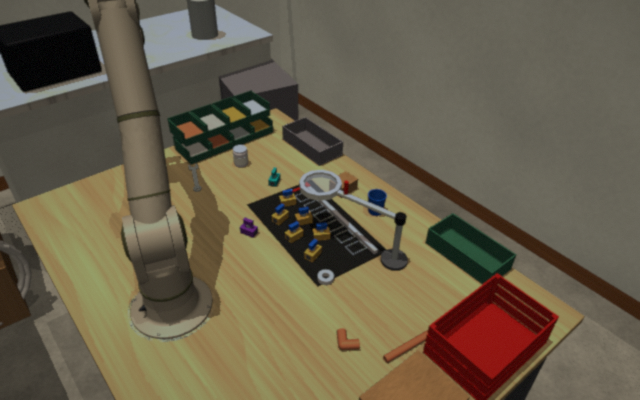

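```bash
python3 - <<'E'
from h import *
cam("top","topc",(220,150,420,270),4)
c=cam("side","sidec",(235,155,425,290),4)
E
```

```text
(no output)
```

View pics/topc.png

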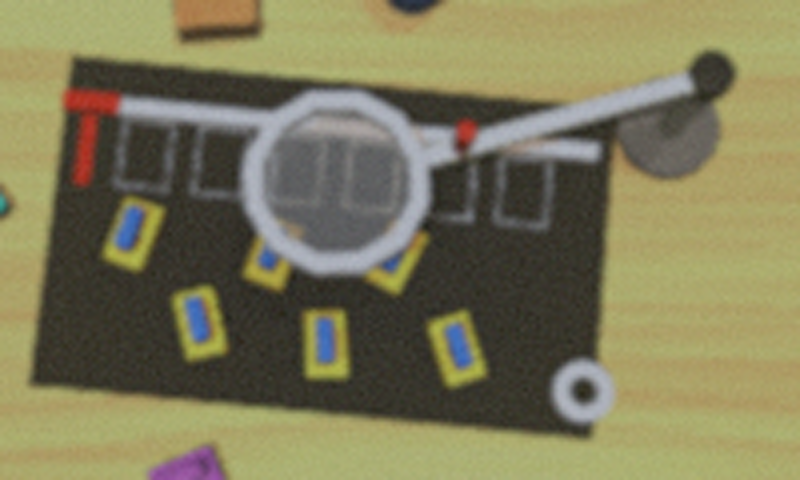

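View pics/sidec.png

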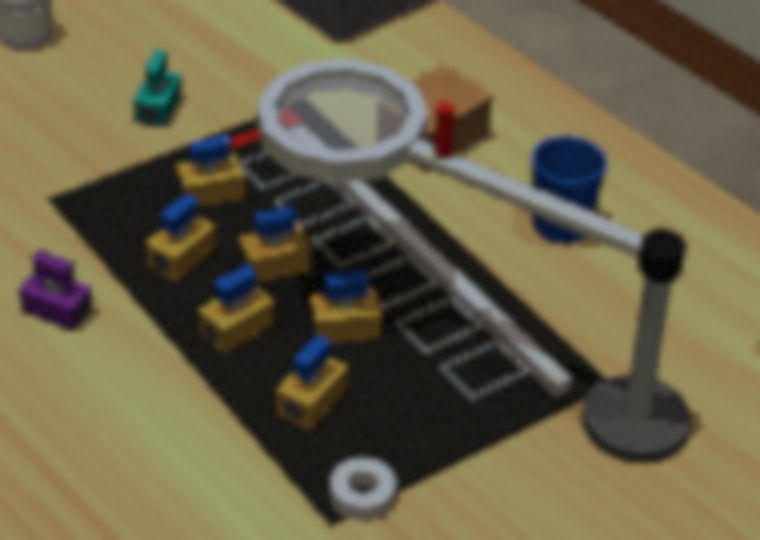

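```bash
python3 - <<'E'
from h import *
c=cam("top");s=cam("side")
T=lambda x,y:(220+x/4-.375,150+y/4-.375); S=lambda x,y:(235+x/4-.375,155+y/4-.375)
P=lambda k:k["K"]@np.c_[cv2.Rodrigues(np.array(k["rvec"],float))[0],np.array(k["tvec"],float)]
def tri(a,b):
    X=cv2.triangulatePoints(P(c),P(s),np.array(a,float).reshape(2,1),np.array(b,float).reshape(2,1));return (X[:3]/X[3]).ravel().round(4)
print("corners",[px2w(c,T(*p),.002)[:2].round(4) for p in((74,57),(612,110),(591,437),(33,384))])
print("slots top",[px2w(c,T(*p),.002)[:2].round(4) for p in((146,156),(222,163),(298,171),(372,177),(524,191))])
print("slot4-6 side",[px2w(s,S(*p),.002)[:2].round(4) for p in((353,242),(435,322),(485,367))])
print("handle",tri(T(467,131),S(445,128)),"hingeknob",tri(T(712,72),S(661,255)))
print("lens",tri(T(336,181),S(343,115)))
print("foot",px2w(c,T(668,135),.01),px2w(s,S(638,415),.01))
print("blocks top z=.055",[px2w(c,T(*p),.055)[:2].round(4) for p in((129,228),(199,321),(326,342),(457,345),(268,258),(398,262))])
print("byst tape",px2w(c,T(583,391),.015)[:2])
E
```

```text
corners [array([0.7211, 0.2355]), array([ 0.6769, -0.2361]), array([ 0.3925, -0.2125]), array([0.4352, 0.2603])]
slots top [array([0.633 , 0.1701]), array([0.6272, 0.1042]), array([0.6206, 0.0382]), array([ 0.6157, -0.0261]), array([ 0.6041, -0.1581])]
slot4-6 side [array([0.6193, 0.0359]), array([ 0.608 , -0.0905]), array([ 0.6047, -0.1589])]
handle [ 0.6059 -0.0926  0.2194] hingeknob [ 0.6616 -0.2841  0.1856]
lens [0.576  0.0031 0.1883]
foot [ 0.65299973 -0.28328255  0.01      ] [ 0.6603322  -0.28477847  0.01      ]
blocks top z=.055 [array([0.5608, 0.176 ]), array([0.4836, 0.1164]), array([0.4668, 0.0118]), array([ 0.4648, -0.096 ]), array([0.5363, 0.0604]), array([ 0.5336, -0.0473])]
byst tape [ 0.43036839 -0.20462136]
```

```bash
cat >> h.py <<'E'
def pose():
    s=ctrl.get_state();w,x,y,z=s["tcp_rot"];M=R.from_quat([x,y,z,w]).as_matrix()
    return np.array(s["ee_pos"]),np.degrees(np.arctan2(M[1,1],M[0,1])),s
def plan(wps,start=None):
    """wps: (x,y,z,psi_deg,nrows); prints rows in tool fractions (turn z, shift xyz)"""
    p,psi,s=pose()
    if start: p,psi=np.array(start[:3]),start[3]
    for x,y,z,q,n in wps:
        t=np.array([x,y,z]);d=(t-p)/n;dq=(q-psi)/n
        for i in range(n):
            a=np.radians(psi+i*dq)
            tx=-np.sin(a)*d[0]+np.cos(a)*d[1];ty=np.cos(a)*d[0]+np.sin(a)*d[1]
            print([0,0,round(-dq/120,4)]+[round(float(v)/.05,3) for v in(tx,ty,-d[2])])
        print("--");p,psi=t,q
E
python3 -c "
from h import *
print(pose()[:2])
plan([(.267,.674,.30,75,2),(.606,-.093,.30,75,18)])"
```

```text
(array([0.26740401, 0.67372411, 0.21829428]), np.float64(68.35529614251861))
[0, 0, np.float64(-0.0277), 0.005, 0.001, -0.817]
[0, 0, np.float64(-0.0277), 0.005, 0.001, -0.817]
--
[0, 0, -0.0, -0.584, -0.726, -0.0]
[0, 0, -0.0, -0.584, -0.726, -0.0]
[0, 0, -0.0, -0.584, -0.726, -0.0]
[0, 0, -0.0, -0.584, -0.726, -0.0]
[0, 0, -0.0, -0.584, -0.726, -0.0]
[0, 0, -0.0, -0.584, -0.726, -0.0]
[0, 0, -0.0, -0.584, -0.726, -0.0]
[0, 0, -0.0, -0.584, -0.726, -0.0]
[0, 0, -0.0, -0.584, -0.726, -0.0]
[0, 0, -0.0, -0.584, -0.726, -0.0]
[0, 0, -0.0, -0.584, -0.726, -0.0]
[0, 0, -0.0, -0.584, -0.726, -0.0]
[0, 0, -0.0, -0.584, -0.726, -0.0]
[0, 0, -0.0, -0.584, -0.726, -0.0]
[0, 0, -0.0, -0.584, -0.726, -0.0]
[0, 0, -0.0, -0.584, -0.726, -0.0]
[0, 0, -0.0, -0.584, -0.726, -0.0]
[0, 0, -0.0, -0.584, -0.726, -0.0]
--
```

{"fn": "apply_moves", "kwargs": {"series": [[0, 0, -0.028, 0, 0, -0.82, 0.5], [0, 0, -0.028, 0, 0, -0.82, 0.5], [0, 0, 0, -0.584, -0.726, 0, 0.5], [0, 0, 0, -0.584, -0.726, 0, 0.5], [0, 0, 0, -0.584, -0.726, 0, 0.5]]}}

```text
t: 0.8
ee_pos: [0.3244, 0.5446, 0.3008]
tcp_rot: [0.0, 0.13, 0.992, 0.0]
force: [0.2, 0.0, 0.4]
opening: 0.0574
finger_force: 0.0
```

{"fn": "apply_moves", "kwargs": {"series": [[0, 0, 0, -0.584, -0.726, 0, 0.5], [0, 0, 0, -0.584, -0.726, 0, 0.5], [0, 0, 0, -0.584, -0.726, 0, 0.5], [0, 0, 0, -0.584, -0.726, 0, 0.5], [0, 0, 0, -0.584, -0.726, 0, 0.5]]}}

```text
t: 1.3
ee_pos: [0.4189, 0.3313, 0.3009]
tcp_rot: [0.0, 0.13, 0.992, 0.0]
force: [0.6, 0.0, -0.1]
opening: 0.0465
finger_force: 0.0
```

{"fn": "apply_moves", "kwargs": {"series": [[0, 0, 0, -0.584, -0.726, 0, 0.5], [0, 0, 0, -0.584, -0.726, 0, 0.5], [0, 0, 0, -0.584, -0.726, 0, 0.5], [0, 0, 0, -0.584, -0.726, 0, 0.5], [0, 0, 0, -0.584, -0.726, 0, 0.5]]}}

```text
t: 1.8
ee_pos: [0.5132, 0.1183, 0.301]
tcp_rot: [0.0, 0.13, 0.992, 0.0]
force: [0.3, 0.7, 0.5]
opening: 0.0467
finger_force: 0.0
```

{"fn": "apply_moves", "kwargs": {"series": [[0, 0, 0, -0.584, -0.726, 0, 0.5], [0, 0, 0, -0.584, -0.726, 0, 0.5], [0, 0, 0, -0.584, -0.726, 0, 0.5], [0, 0, 0, -0.584, -0.726, 0, 0.5], [0, 0, 0, -0.584, -0.726, 0, 0.5]]}}

```text
t: 2.3
ee_pos: [0.6075, -0.0947, 0.3008]
tcp_rot: [0.0, 0.13, 0.992, 0.0]
force: [-0.0, 0.2, 0.0]
opening: 0.0462
finger_force: 0.0
```

{"fn": "apply_moves", "kwargs": {"series": [[0, 0, 0, 0, 0, 0, 0.5], [0, 0, 0, 0, 0, 0, 0.5], [0, 0, 0, 0, 0, 0, 0.5], [0, 0, 0, 0, 0, 0, 0.5], [0, 0, 0, 0, 0, 0, 0.5]]}}

```text
t: 2.8
ee_pos: [0.6069, -0.0914, 0.3009]
tcp_rot: [0.0, 0.129, 0.992, 0.0]
force: [0.3, -0.5, -0.0]
opening: 0.0466
finger_force: 0.0
```

```bash
python3 -c "
from h import *
print(pose()[:2])
c=cam('side','pin1',(235,105,425,240),4)
plan([(.606,-.093,.25,75,2),(.606,-.093,.212,75,3)])"
```

```text
(array([ 0.6068855 , -0.09142952,  0.30086165]), np.float64(75.19071909741025))
[0, 0, np.float64(0.0007), 0.005, -0.015, 0.509]
[0, 0, np.float64(0.0007), 0.005, -0.015, 0.509]
--
[0, 0, -0.0, 0.0, 0.0, 0.253]
[0, 0, -0.0, 0.0, 0.0, 0.253]
[0, 0, -0.0, 0.0, 0.0, 0.253]
--
```

View pics/pin1.png

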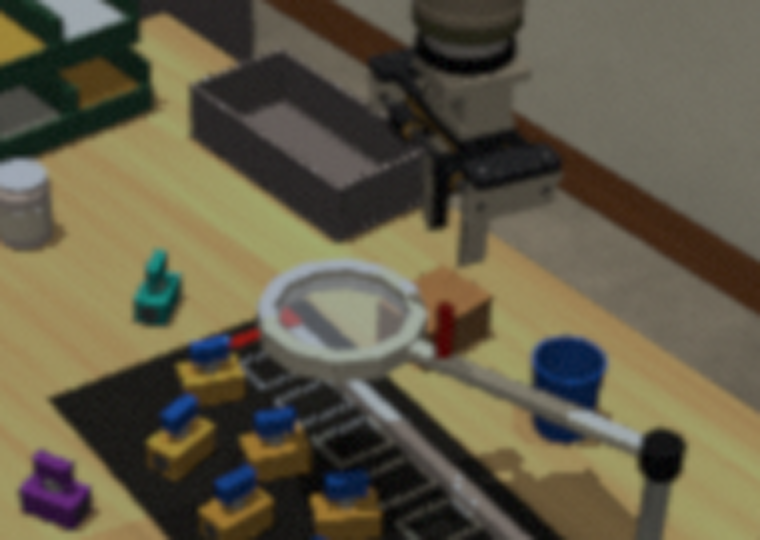

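{"fn": "apply_moves", "kwargs": {"series": [[0, 0, 0, 0, -0.015, 0.5, 0.5], [0, 0, 0, 0, -0.015, 0.5, 0.5], [0, 0, 0, 0, 0, 0.26, 0.5], [0, 0, 0, 0, 0, 0.26, 0.5], [0, 0, 0, 0, 0, 0.26, 0.5]], "squeeze": 15}}

```text
t: 3.35
ee_pos: [0.607, -0.0941, 0.2113]
tcp_rot: [0.0, 0.13, 0.992, 0.0]
force: [-0.6, 0.8, -0.4]
opening: 0.0463
finger_force: 0.0
```

{"fn": "apply_moves", "kwargs": {"series": [[0, 0, 0, 0, 0, 0, 0], [0, 0, 0, 0, 0, 0, 0], [0, 0, 0, 0, 0, 0, 0], [0, 0, 0, 0, 0, 0, 0], [0, 0, 0, 0, 0, 0, 0]]}}

```text
t: 3.85
ee_pos: [0.6069, -0.0939, 0.2123]
tcp_rot: [0.0, 0.13, 0.992, 0.0]
force: [-0.6, 2.1, 3.8]
opening: 0.0154
finger_force: 15.0
```

{"fn": "apply_moves", "kwargs": {"series": [[0, 0, 0, 0, 0, 0, 0], [0, 0, 0, 0, 0, 0, 0], [0, 0, 0, 0, 0, 0, 0], [0, 0, 0, 0, 0, 0, 0], [0, 0, 0, 0, 0, 0, 0]]}}

```text
t: 4.35
ee_pos: [0.6069, -0.0939, 0.2123]
tcp_rot: [0.0, 0.13, 0.992, 0.0]
force: [-0.7, 2.8, 6.4]
opening: 0.0159
finger_force: 15.0
```

```bash
python3 -c "
from h import *
p,q,s=pose();print(p,q,s['force'])
h=np.array([.661,-.284]);v=p[:2]-h;r=np.hypot(*v);a0=np.arctan2(v[1],v[0]);print(r,np.degrees(a0))
N=25;A=[(*(h+r*np.array([np.cos(a0+2.05*k/N),np.sin(a0+2.05*k/N)])),p[2],q,1) for k in range(1,N+1)]
plan(A)" | grep -v -e --
```

```text
[ 0.60692546 -0.09385789  0.2122761 ] 75.09614045286399 [-0.68911729  2.82280652  6.39146729]
0.19768175561277126 105.87523031654712
[0, 0, np.float64(-0.0), 0.271, -0.177, -0.0]
[0, 0, np.float64(-0.0), 0.256, -0.199, -0.0]
[0, 0, np.float64(-0.0), 0.239, -0.219, -0.0]
[0, 0, np.float64(-0.0), 0.22, -0.238, -0.0]
[0, 0, np.float64(-0.0), 0.2, -0.255, -0.0]
[0, 0, np.float64(-0.0), 0.178, -0.271, -0.0]
[0, 0, np.float64(-0.0), 0.156, -0.284, -0.0]
[0, 0, np.float64(-0.0), 0.132, -0.296, -0.0]
[0, 0, np.float64(-0.0), 0.107, -0.306, -0.0]
[0, 0, np.float64(-0.0), 0.082, -0.314, -0.0]
[0, 0, np.float64(-0.0), 0.056, -0.319, -0.0]
[0, 0, np.float64(-0.0), 0.029, -0.323, -0.0]
[0, 0, np.float64(-0.0), 0.003, -0.324, -0.0]
[0, 0, np.float64(-0.0), -0.024, -0.323, -0.0]
[0, 0, np.float64(-0.0), -0.05, -0.32, -0.0]
[0, 0, np.float64(-0.0), -0.076, -0.315, -0.0]
[0, 0, np.float64(-0.0), -0.102, -0.308, -0.0]
[0, 0, np.float64(-0.0), -0.127, -0.298, -0.0]
[0, 0, np.float64(-0.0), -0.151, -0.287, -0.0]
[0, 0, np.float64(-0.0), -0.174, -0.274, -0.0]
[0, 0, np.float64(-0.0), -0.195, -0.259, -0.0]
[0, 0, np.float64(-0.0), -0.216, -0.242, -0.0]
[0, 0, np.float64(-0.0), -0.235, -0.223, -0.0]
[0, 0, np.float64(-0.0), -0.253, -0.203, -0.0]
[0, 0, np.float64(-0.0), -0.268, -0.182, -0.0]
```

{"fn": "apply_moves", "kwargs": {"series": [[0, 0, 0, 0.271, -0.177, 0, 0], [0, 0, 0, 0.256, -0.199, 0, 0], [0, 0, 0, 0.239, -0.219, 0, 0], [0, 0, 0, 0.22, -0.238, 0, 0], [0, 0, 0, 0.2, -0.255, 0, 0]]}}

```text
t: 4.85
ee_pos: [0.5346, -0.1301, 0.2122]
tcp_rot: [-0.0, 0.129, 0.992, 0.001]
force: [-2.2, 7.5, 8.8]
opening: 0.0158
finger_force: 15.0
```

{"fn": "apply_moves", "kwargs": {"series": [[0, 0, 0, 0.178, -0.271, 0, 0], [0, 0, 0, 0.156, -0.284, 0, 0], [0, 0, 0, 0.132, -0.296, 0, 0], [0, 0, 0, 0.107, -0.306, 0, 0], [0, 0, 0, 0.082, -0.314, 0, 0]]}}

```text
t: 5.35
ee_pos: [0.4842, -0.1942, 0.2121]
tcp_rot: [0.0, 0.129, 0.992, 0.0]
force: [-1.8, 1.6, 5.1]
opening: 0.0161
finger_force: 15.0
```

{"fn": "apply_moves", "kwargs": {"series": [[0, 0, 0, 0.056, -0.319, 0, 0], [0, 0, 0, 0.029, -0.323, 0, 0], [0, 0, 0, 0.003, -0.324, 0, 0], [0, 0, 0, -0.024, -0.323, 0, 0], [0, 0, 0, -0.05, -0.32, 0, 0]]}}

```text
t: 5.85
ee_pos: [0.4627, -0.2722, 0.2118]
tcp_rot: [-0.0, 0.13, 0.992, 0.0]
force: [0.5, 2.8, 2.3]
opening: 0.0154
finger_force: 15.0
```

{"fn": "apply_moves", "kwargs": {"series": [[0, 0, 0, -0.076, -0.315, 0, 0], [0, 0, 0, -0.102, -0.308, 0, 0], [0, 0, 0, -0.127, -0.298, 0, 0], [0, 0, 0, -0.151, -0.287, 0, 0], [0, 0, 0, -0.174, -0.274, 0, 0]]}}

```text
t: 6.35
ee_pos: [0.4752, -0.353, 0.2118]
tcp_rot: [0.0, 0.13, 0.992, -0.0]
force: [-1.1, 1.6, 5.4]
opening: 0.0154
finger_force: 15.0
```

{"fn": "apply_moves", "kwargs": {"series": [[0, 0, 0, -0.195, -0.259, 0, 0], [0, 0, 0, -0.216, -0.242, 0, 0], [0, 0, 0, -0.235, -0.223, 0, 0], [0, 0, 0, -0.253, -0.203, 0, 0], [0, 0, 0, -0.268, -0.182, 0, 0]]}}

```text
t: 6.85
ee_pos: [0.5173, -0.4156, 0.2106]
tcp_rot: [-0.002, 0.129, 0.992, 0.005]
force: [5.7, 25.0, 2.0]
opening: 0.0128
finger_force: 10.7
```

```bash
python3 -c "
from h import *
p,q,s=pose();print(p,q,s['force'],s['opening'])
h=np.array([.661,-.284]);v=p[:2]-h;print(np.hypot(*v),np.degrees(np.arctan2(v[1],v[0]))%360)
cam('side','park')"
```

```text
[ 0.5173289  -0.41564844  0.2106102 ] 75.12365510104475 [ 5.70224235 25.01477935  1.96567216] 0.012839781378902087
0.19486584154446868 222.49959471780122
```

View pics/park.png

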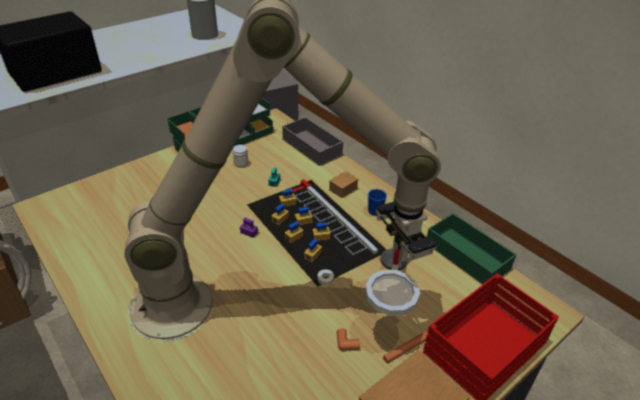

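{"fn": "apply_moves", "kwargs": {"series": [[0, 0, 0, 0, 0, 0, 0.5], [0, 0, 0, 0, 0, 0, 0.5], [0, 0, 0, 0, 0, 0, 0.5], [0, 0, 0, 0, 0, -0.5, 0.5], [0, 0, 0, 0, 0, -0.9, 0.5]]}}

```text
t: 7.4
ee_pos: [0.5151, -0.4198, 0.2793]
tcp_rot: [-0.003, 0.13, 0.991, 0.001]
force: [0.1, -1.1, 0.5]
opening: 0.0415
finger_force: 0.0
```

{"fn": "apply_moves", "kwargs": {"series": [[0, 0, 0, 0, 0, -0.6, 0.5], [0, 0, 0, 0, 0, 0, 0.5], [0, 0, 0, 0, 0, 0, 0.5], [0, 0, 0, 0, 0, 0, 0.5], [0, 0, 0, 0, 0, 0, 0.5]]}}

```text
t: 7.9
ee_pos: [0.5163, -0.4199, 0.3103]
tcp_rot: [-0.001, 0.13, 0.992, 0.0]
force: [0.5, 1.0, -0.5]
opening: 0.0465
finger_force: 0.0
```

```bash
cat >> h.py <<'E'
def tops(c,pts=None):
    """blue handle blobs in top view -> world xy (z=.062), axis angle"""
    im=cv2.resize(c["pixels"],None,fx=6,fy=6,interpolation=cv2.INTER_CUBIC)
    hsv=cv2.cvtColor(im,cv2.COLOR_RGB2HSV)
    m=cv2.inRange(hsv,(100,90,60),(130,255,255))
    n,l,st,ce=cv2.connectedComponentsWithStats(m)
    out=[]
    for i in range(1,n):
        if not 800<st[i][4]<4000: continue
        ys,xs=np.nonzero(l==i);w=np.array([px2w(c,((a+.5)/6-.5,(b+.5)/6-.5),.060)[:2] for a,b in zip(xs[::5],ys[::5])])
        ev,V=np.linalg.eigh(np.cov(w.T));v=V[:,1];v=v*np.sign(v[0])
        out.append((w.mean(0).round(4),round(float(np.degrees(np.arctan2(v[1],v[0]))),1),(2*np.sqrt(3*ev)*1000).round(1),(ce[i]/6).round(1)))
    return out
E
python3 -c "
from h import *
print(pose()[0])
c=cam('top','top1',(220,150,420,270),4)
for o in tops(c): print(o)"
```

```text
[ 0.51625582 -0.41989862  0.31025752]
(array([0.5598, 0.1752]), -17.2, array([12.3, 31.4]), array([252.3, 207.1]))
(array([0.5447, 0.0569]), -18.3, array([11.3, 32.3]), array([288.1, 211.8]))
(array([ 0.5424, -0.0452]), -26.9, array([10.8, 32.6]), array([318.9, 212.7]))
(array([0.4845, 0.1176]), 14.8, array([11.1, 32.5]), array([269.3, 229.9]))
(array([0.4677, 0.0126]), 3.6, array([10.3, 32.1]), array([301.3, 235.1]))
(array([ 0.4638, -0.0967]), 16.5, array([11.3, 31.7]), array([334.6, 236.5]))
```

View pics/top1.png

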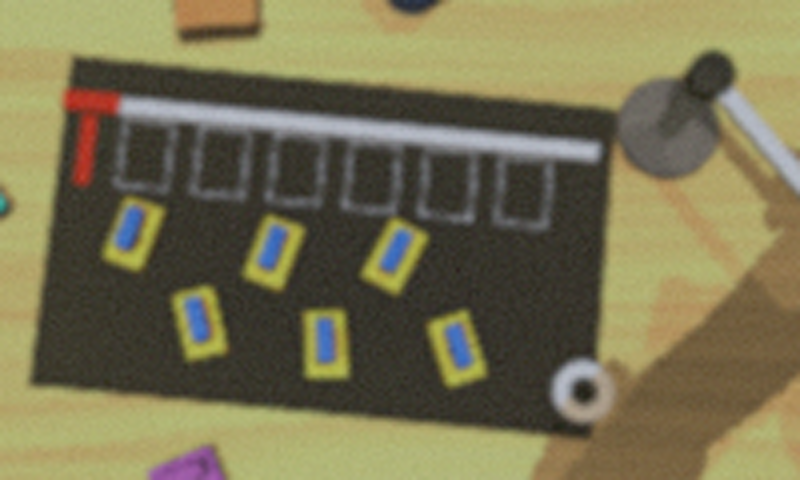

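```bash
python3 -c "
from h import *
p=pose()[0]
c=cam('top');M=cv2.Rodrigues(np.array(c['rvec']))[0];print(-M.T@np.array(c['tvec']).ravel())
plan([(.54,-.15,.30,72.8,6),(.5598,.1752,.10,72.8,8),(.5598,.1752,.04,72.8,3)])"|uniq -c
```

```text
1 [ 0.32842049 -0.00986999  1.46280051]
      1 [0, 0, np.float64(0.0032), 0.156, 0.89, 0.035]
      1 [0, 0, np.float64(0.0032), 0.162, 0.889, 0.035]
      1 [0, 0, np.float64(0.0032), 0.168, 0.887, 0.035]
      1 [0, 0, np.float64(0.0032), 0.174, 0.886, 0.035]
      1 [0, 0, np.float64(0.0032), 0.179, 0.885, 0.035]
      1 [0, 0, np.float64(0.0032), 0.185, 0.884, 0.035]
      1 --
      8 [0, 0, -0.0, 0.193, 0.791, 0.5]
      1 --
      3 [0, 0, -0.0, 0.0, 0.0, 0.4]
      1 --
```

{"fn": "apply_moves", "kwargs": {"series": [[0, 0, 0.0032, 0.156, 0.89, 0.035, 0.5], [0, 0, 0.0032, 0.162, 0.889, 0.035, 0.5], [0, 0, 0.0032, 0.168, 0.887, 0.035, 0.5], [0, 0, 0.0032, 0.174, 0.886, 0.035, 0.5], [0, 0, 0.0032, 0.179, 0.885, 0.035, 0.5]]}}

```text
t: 8.5
ee_pos: [0.5362, -0.1934, 0.3025]
tcp_rot: [-0.0, 0.147, 0.989, -0.0]
force: [0.8, 0.3, 0.0]
opening: 0.0466
finger_force: 0.0
```

{"fn": "apply_moves", "kwargs": {"series": [[0, 0, 0.0032, 0.185, 0.884, 0.035, 0.5], [0, 0, 0, 0.193, 0.791, 0.5, 0.5], [0, 0, 0, 0.193, 0.791, 0.5, 0.5], [0, 0, 0, 0.193, 0.791, 0.5, 0.5], [0, 0, 0, 0.193, 0.791, 0.5, 0.5]]}}

```text
t: 9.0
ee_pos: [0.5502, 0.0138, 0.2001]
tcp_rot: [0.0, 0.15, 0.989, 0.0]
force: [1.4, 0.6, 0.0]
opening: 0.0465
finger_force: 0.0
```

{"fn": "apply_moves", "kwargs": {"series": [[0, 0, 0, 0.193, 0.791, 0.5, 0.5], [0, 0, 0, 0.193, 0.791, 0.5, 0.5], [0, 0, 0, 0.193, 0.791, 0.5, 0.5], [0, 0, 0, 0.193, 0.791, 0.5, 0.5], [0, 0, 0, 0, 0, 0, 0.5]]}}

```text
t: 9.5
ee_pos: [0.5583, 0.1814, 0.0974]
tcp_rot: [-0.002, 0.146, 0.989, 0.0]
force: [0.2, -0.4, -0.7]
opening: 0.0467
finger_force: 0.0
```

```bash
python3 -c "
from h import *
print(pose()[:2])
plan([(.5598,.1752,.04,72.8,3)])
c=cam('side','s2',(235,155,425,290),4)"
```

```text
(array([0.55833042, 0.18142343, 0.09744364]), np.float64(73.23504244329732))
[0, 0, np.float64(0.0012), -0.021, -0.037, 0.383]
[0, 0, np.float64(0.0012), -0.021, -0.037, 0.383]
[0, 0, np.float64(0.0012), -0.022, -0.037, 0.383]
--
```

View pics/s2.png

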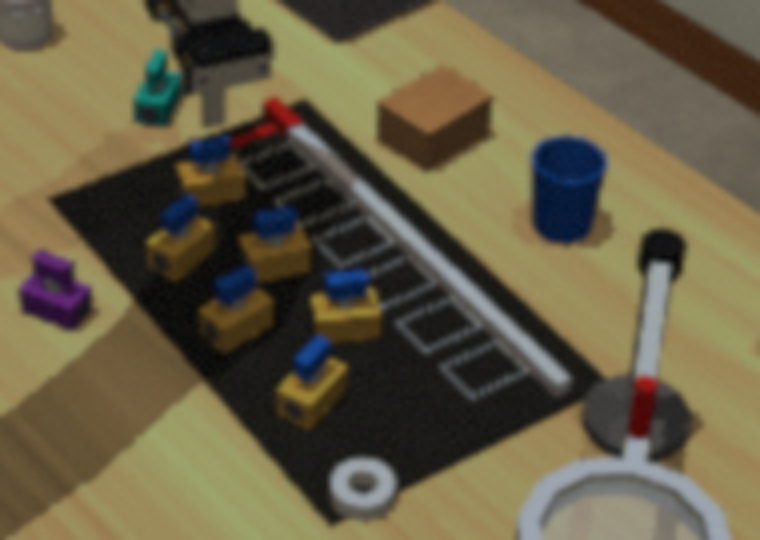

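{"fn": "apply_moves", "kwargs": {"series": [[0, 0, 0, 0, 0, 0.4, 0.5], [0, 0, 0, 0, 0, 0.4, 0.5], [0, 0, 0, 0, 0, 0.4, 0.5], [0, 0, 0, 0, 0, 0, 0.5], [0, 0, 0, 0, 0, 0, 0.5]], "squeeze": 25}}

```text
t: 10.05
ee_pos: [0.5606, 0.1737, 0.0416]
tcp_rot: [-0.0, 0.15, 0.989, -0.0]
force: [-0.2, 0.4, 0.2]
opening: 0.0465
finger_force: 0.0
```

{"fn": "apply_moves", "kwargs": {"series": [[0, 0, 0, 0, 0, 0, 0], [0, 0, 0, 0, 0, 0, 0], [0, 0, 0, 0, 0, 0, 0], [0, 0, 0, 0, 0, 0, 0], [0, 0, 0, 0, 0, 0, 0]]}}

```text
t: 10.55
ee_pos: [0.5605, 0.1751, 0.0414]
tcp_rot: [0.0, 0.15, 0.989, 0.0]
force: [-0.7, 0.7, 3.0]
opening: 0.0139
finger_force: 24.9
```

```bash
cat >> h.py <<'E'
S=lambda k:np.array([.6328,.1704])+(k-1)*np.array([-.00581,-.06574])
E
python3 -c "
from h import *
p,q,s=pose();print(p,q,s['opening'],s['finger_force'],s['force'])
plan([(*S(1),p[2],84.95,5)])"
```

```text
[0.56049878 0.17508581 0.04143265] 72.78045677270082 0.013898029963017285 24.93661254644394 [-0.65675618  0.65125975  3.04757926]
[0, 0, np.float64(-0.0203), -0.282, 0.068, -0.0]
[0, 0, np.float64(-0.0203), -0.284, 0.056, -0.0]
[0, 0, np.float64(-0.0203), -0.287, 0.044, -0.0]
[0, 0, np.float64(-0.0203), -0.288, 0.031, -0.0]
[0, 0, np.float64(-0.0203), -0.289, 0.019, -0.0]
--
```

{"fn": "apply_moves", "kwargs": {"series": [[0, 0, -0.0203, -0.282, 0.068, 0, 0], [0, 0, -0.0203, -0.284, 0.056, 0, 0], [0, 0, -0.0203, -0.287, 0.044, 0, 0], [0, 0, -0.0203, -0.288, 0.031, 0, 0], [0, 0, -0.0203, -0.289, 0.019, 0, 0]]}}

```text
t: 11.05
ee_pos: [0.6313, 0.1703, 0.0415]
tcp_rot: [-0.002, 0.043, 0.999, -0.0]
force: [-4.7, 1.2, 8.7]
opening: 0.0138
finger_force: 25.0
```

{"fn": "apply_moves", "kwargs": {"series": [[0, 0, 0, 0, 0, 0, 0], [0, 0, 0, 0, 0, 0, 0], [0, 0, 0, 0, 0, 0, 0], [0, 0, 0, 0, 0, 0, 0], [0, 0, 0, 0, 0, 0, 0]]}}

```text
t: 11.55
ee_pos: [0.6326, 0.1703, 0.0413]
tcp_rot: [0.0, 0.044, 0.999, 0.0]
force: [2.1, -0.6, 0.9]
opening: 0.0134
finger_force: 25.0
```

```bash
python3 -c "
from h import *
p,q,s=pose();print(p,q,s['opening'],s['finger_force'],s['force'],S(1))
c=cam('top')
for o in tops(c): print(o)
plan([(*S(1),.041,84.95,1)])
plan([(*S(1),.1,84.95,2),(.5457,.0569,.1,71.7,5)],(*S(1),.041,84.95))
c=cam('side','s3',(265,165,415,270),5)"
```

```text
[0.63262475 0.17031752 0.04128256] 84.94876324792985 0.01335899442755138 24.9996417760849 [ 2.13359865 -0.60482238  0.93011488] [0.6328 0.1704]
(array([0.5442, 0.0572]), -18.3, array([ 9. , 30.7]), array([288., 212.]))
(array([ 0.5424, -0.0451]), -26.8, array([10.9, 32.4]), array([318.9, 212.7]))
(array([0.4841, 0.1187]), 13.0, array([13.3, 31.5]), array([269., 230.]))
(array([0.4671, 0.0132]), 3.8, array([ 8.4, 30.5]), array([301.1, 235.3]))
(array([ 0.4638, -0.0967]), 17.4, array([11.3, 31.9]), array([334.6, 236.5]))
(array([ 0.4239, -1.0255]), 13.8, array([24.6, 79.8]), array([615.8, 249.9]))
[0, 0, np.float64(-0.0), -0.003, 0.002, 0.006]
--
[0, 0, -0.0, 0.0, 0.0, -0.59]
[0, 0, -0.0, 0.0, 0.0, -0.59]
--
[0, 0, 0.0221, 0.307, -0.483, -0.0]
[0, 0, 0.0221, 0.284, -0.497, -0.0]
[0, 0, 0.0221, 0.261, -0.509, -0.0]
[0, 0, 0.0221, 0.237, -0.521, -0.0]
[0, 0, 0.0221, 0.213, -0.531, -0.0]
--
```

View pics/s3.png

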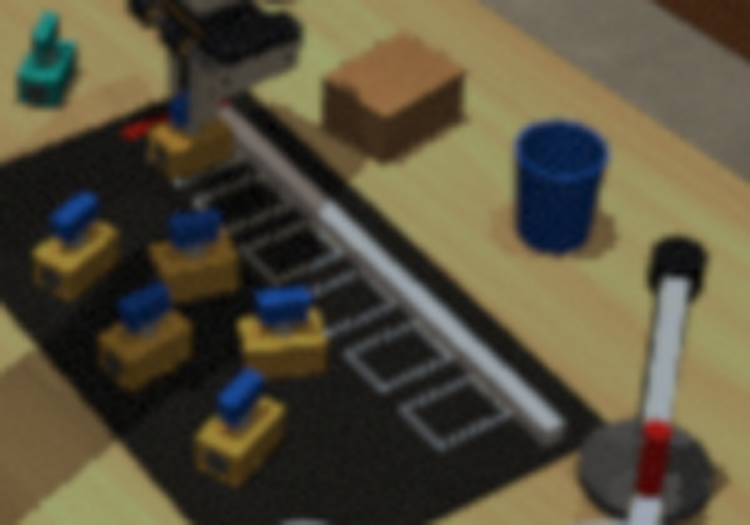

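{"fn": "apply_moves", "kwargs": {"series": [[0, 0, 0, 0, 0, 0, 0.5], [0, 0, 0, 0, 0, 0, 0.5], [0, 0, 0, 0, 0, 0, 0.5], [0, 0, 0, 0, 0, -0.6, 0.5], [0, 0, 0, 0, 0, -0.6, 0.5]]}}

```text
t: 12.15
ee_pos: [0.6316, 0.17, 0.1007]
tcp_rot: [-0.001, 0.044, 0.999, -0.0]
force: [0.3, 0.3, -0.4]
opening: 0.0454
finger_force: 0.0
```

{"fn": "apply_moves", "kwargs": {"series": [[0, 0, 0.0221, 0.307, -0.483, 0, 0.5], [0, 0, 0.0221, 0.284, -0.497, 0, 0.5], [0, 0, 0.0221, 0.261, -0.509, 0, 0.5], [0, 0, 0.0221, 0.237, -0.521, 0, 0.5], [0, 0, 0.0221, 0.213, -0.531, 0, 0.5]]}}

```text
t: 12.65
ee_pos: [0.5445, 0.0559, 0.1011]
tcp_rot: [-0.0, 0.16, 0.987, -0.0]
force: [0.4, -0.5, -0.7]
opening: 0.0467
finger_force: 0.0
```

{"fn": "apply_moves", "kwargs": {"series": [[0, 0, 0, 0, 0, 0, 0.5], [0, 0, 0, 0, 0, 0.3, 0.5], [0, 0, 0, 0, 0, 0.45, 0.5], [0, 0, 0, 0, 0, 0.45, 0.5], [0, 0, 0, 0, 0, 0, 0.5]]}}

```text
t: 13.15
ee_pos: [0.5445, 0.0573, 0.039]
tcp_rot: [-0.002, 0.159, 0.987, -0.0]
force: [0.7, 0.3, 1.0]
opening: 0.0461
finger_force: 0.0
```

{"fn": "apply_moves", "kwargs": {"series": [[0, 0, 0, 0, 0, 0, 0], [0, 0, 0, 0, 0, 0, 0], [0, 0, 0, 0, 0, 0, 0], [0, 0, 0, 0, 0, 0, 0], [0, 0, 0, 0, 0, 0, 0]]}}

```text
t: 13.65
ee_pos: [0.5459, 0.0567, 0.0417]
tcp_rot: [0.0, 0.159, 0.987, 0.0]
force: [-0.5, -0.3, 3.8]
opening: 0.014
finger_force: 24.9
```

```bash
cat >> h.py <<'E'
def rep():
    p,q,s=pose();print(p.round(4),q.round(2),s['opening'].round(4),s['finger_force'].round(1),np.round(s['force'],1),s['t'])
    return p,q,s
E
python3 -c "
from h import *
p,q,s=rep()
for o in tops(cam('top')): print(o[:3])
plan([(*S(3),.041,84.95,5),(*S(3),.1,84.95,2),(.543,-.0452,.1,63.1,5)])"
```

```text
Traceback (most recent call last):
  File "h.py", line 45, in rep
    p,q,s=pose();print(p.round(4),q.round(2),s['opening'].round(4),s['finger_force'].round(1),np.round(s['force'],1),s['t'])
                                             ^^^^^^^^^^^^^^^^^^
AttributeError: 'float' object has no attribute 'round'
```

```bash
sed -i "s/s\['opening'\].round(4),s\['finger_force'\].round(1)/round(s['opening'],4),round(s['finger_force'],1)/" h.py
python3 -c "
from h import *
p,q,s=rep()
for o in tops(cam('top')): print(o[:3])
plan([(*S(3),.041,84.95,5),(*S(3),.1,84.95,2),(.5434,-.0452,.1,63.1,5)])"
```

```text
[0.5459 0.0567 0.0417] 71.69 0.014 24.9 [-0.5 -0.3  3.8] 13.65
(array([0.6308, 0.1701]), -3.1, array([11.7, 33.7]))
(array([ 0.5425, -0.0435]), -28.3, array([11.5, 30.4]))
(array([ 0.4638, -0.0968]), 17.3, array([11.3, 31.7]))
(array([ 0.4234, -1.0258]), 13.6, array([24.7, 81. ]))
[0, 0, np.float64(-0.0221), -0.308, 0.027, 0.003]
[0, 0, np.float64(-0.0221), -0.309, 0.013, 0.003]
[0, 0, np.float64(-0.0221), -0.309, -0.002, 0.003]
[0, 0, np.float64(-0.0221), -0.309, -0.016, 0.003]
[0, 0, np.float64(-0.0221), -0.308, -0.03, 0.003]
--
[0, 0, -0.0, 0.0, 0.0, -0.59]
[0, 0, -0.0, 0.0, 0.0, -0.59]
--
[0, 0, 0.0364, 0.28, -0.363, -0.0]
[0, 0, 0.0364, 0.252, -0.383, -0.0]
[0, 0, 0.0364, 0.222, -0.401, -0.0]
[0, 0, 0.0364, 0.191, -0.417, -0.0]
[0, 0, 0.0364, 0.158, -0.43, -0.0]
--
```

{"fn": "apply_moves", "kwargs": {"series": [[0, 0, -0.0221, -0.308, 0.027, 0, 0], [0, 0, -0.0221, -0.309, 0.013, 0, 0], [0, 0, -0.0221, -0.309, -0.002, 0, 0], [0, 0, -0.0221, -0.309, -0.016, 0, 0], [0, 0, -0.0221, -0.308, -0.03, 0, 0]]}}

```text
t: 14.2
ee_pos: [0.6196, 0.0391, 0.0414]
tcp_rot: [-0.002, 0.043, 0.999, -0.0]
force: [-5.2, 1.6, 7.1]
opening: 0.0138
finger_force: 25.0
```

{"fn": "apply_moves", "kwargs": {"series": [[0, 0, 0, 0, 0, 0, 0], [0, 0, 0, 0, 0, 0, 0], [0, 0, 0, 0, 0, 0, 0], [0, 0, 0, 0, 0, 0, 0], [0, 0, 0, 0, 0, 0, 0.5]]}}

```text
t: 14.7
ee_pos: [0.6198, 0.0392, 0.041]
tcp_rot: [-0.001, 0.044, 0.999, -0.0]
force: [-0.2, -0.1, 0.6]
opening: 0.0181
finger_force: 0.0
```

{"fn": "apply_moves", "kwargs": {"series": [[0, 0, 0, 0, 0, 0, 0.5], [0, 0, 0, 0, 0, 0, 0.5], [0, 0, 0, 0, 0, -0.59, 0.5], [0, 0, 0, 0, 0, -0.59, 0.5], [0, 0, 0, 0, 0, 0, 0.5]]}}

```text
t: 15.2
ee_pos: [0.6223, 0.0392, 0.1033]
tcp_rot: [0.002, 0.044, 0.999, 0.0]
force: [1.2, 0.8, 0.3]
opening: 0.0463
finger_force: 0.0
```

{"fn": "apply_moves", "kwargs": {"series": [[0, 0, 0.0364, 0.28, -0.363, 0, 0.5], [0, 0, 0.0364, 0.252, -0.383, 0, 0.5], [0, 0, 0.0364, 0.222, -0.401, 0, 0.5], [0, 0, 0.0364, 0.191, -0.417, 0, 0.5], [0, 0, 0.0364, 0.14, -0.42, 0, 0.5]]}}

```text
t: 15.7
ee_pos: [0.5426, -0.0456, 0.0995]
tcp_rot: [-0.001, 0.234, 0.972, -0.0]
force: [1.0, 1.3, -0.1]
opening: 0.0463
finger_force: 0.0
```

{"fn": "apply_moves", "kwargs": {"series": [[0, 0, 0, 0, 0, 0, 0.5], [0, 0, 0, 0, 0, 0.3, 0.5], [0, 0, 0, 0, 0, 0.45, 0.5], [0, 0, 0, 0, 0, 0.42, 0.5], [0, 0, 0, 0, 0, 0, 0.5]]}}

```text
t: 16.2
ee_pos: [0.543, -0.0441, 0.0392]
tcp_rot: [-0.002, 0.231, 0.973, -0.0]
force: [-0.1, -0.7, 0.5]
opening: 0.0467
finger_force: 0.0
```

{"fn": "apply_moves", "kwargs": {"series": [[0, 0, 0, 0, 0, 0, 0], [0, 0, 0, 0, 0, 0, 0], [0, 0, 0, 0, 0, 0, 0], [0, 0, 0, 0, 0, 0, 0], [0, 0, 0, 0, 0, 0, 0]]}}

```text
t: 16.7
ee_pos: [0.5443, -0.0452, 0.0421]
tcp_rot: [0.0, 0.233, 0.973, 0.0]
force: [-0.5, 0.2, -2.4]
opening: 0.0136
finger_force: 25.0
```

```bash
python3 -c "
from h import *
p,q,s=rep()
for o in tops(cam('top')): print(o[:3])
plan([(*S(5),.041,84.95,5),(*S(5),.1,84.95,2),(.4855,.118,.1,104.8,8)])"
```

```text
[ 0.5443 -0.0452  0.0421] 63.11 0.0136 25.0 [-0.5  0.2 -2.4] 16.7
(array([0.6308, 0.1701]), -3.9, array([11.8, 33.5]))
(array([ 0.424 , -1.0257]), 13.3, array([24.8, 80.1]))
[0, 0, np.float64(-0.0364), -0.319, -0.051, 0.004]
[0, 0, np.float64(-0.0364), -0.314, -0.075, 0.004]
[0, 0, np.float64(-0.0364), -0.307, -0.098, 0.004]
[0, 0, np.float64(-0.0364), -0.299, -0.122, 0.004]
[0, 0, np.float64(-0.0364), -0.289, -0.144, 0.004]
--
[0, 0, -0.0, 0.0, 0.0, -0.59]
[0, 0, -0.0, 0.0, 0.0, -0.59]
--
[0, 0, -0.0207, 0.355, 0.497, -0.0]
[0, 0, -0.0207, 0.333, 0.512, -0.0]
[0, 0, -0.0207, 0.311, 0.526, -0.0]
[0, 0, -0.0207, 0.288, 0.539, -0.0]
[0, 0, -0.0207, 0.264, 0.551, -0.0]
[0, 0, -0.0207, 0.24, 0.562, -0.0]
[0, 0, -0.0207, 0.216, 0.572, -0.0]
[0, 0, -0.0207, 0.191, 0.58, -0.0]
--
```

{"fn": "apply_moves", "kwargs": {"series": [[0, 0, -0.0364, -0.319, -0.051, 0, 0], [0, 0, -0.0364, -0.314, -0.075, 0, 0], [0, 0, -0.0364, -0.307, -0.098, 0, 0], [0, 0, -0.0364, -0.299, -0.122, 0, 0], [0, 0, -0.0364, -0.289, -0.144, 0, 0]]}}

```text
t: 17.25
ee_pos: [0.6085, -0.0915, 0.0423]
tcp_rot: [-0.001, 0.042, 0.999, 0.001]
force: [-4.2, 2.8, 8.3]
opening: 0.0136
finger_force: 25.0
```

{"fn": "apply_moves", "kwargs": {"series": [[0, 0, 0, 0, 0, 0, 0], [0, 0, 0, 0, 0, 0, 0], [0, 0, 0, 0, 0, 0, 0], [0, 0, 0, 0, 0, 0, 0], [0, 0, 0, 0, 0, 0, 0.5]]}}

```text
t: 17.75
ee_pos: [0.6089, -0.0921, 0.0417]
tcp_rot: [-0.0, 0.044, 0.999, 0.0]
force: [-0.5, 0.7, 0.3]
opening: 0.0183
finger_force: 0.0
```

{"fn": "apply_moves", "kwargs": {"series": [[0, 0, 0, 0, 0, 0, 0.5], [0, 0, 0, 0, 0, 0, 0.5], [0, 0, 0, 0, 0, -0.59, 0.5], [0, 0, 0, 0, 0, -0.59, 0.5], [0, 0, 0, 0, 0, 0, 0.5]]}}

```text
t: 18.25
ee_pos: [0.6109, -0.0924, 0.1037]
tcp_rot: [0.002, 0.044, 0.999, -0.0]
force: [0.2, -0.3, 0.4]
opening: 0.0463
finger_force: 0.0
```

{"fn": "apply_moves", "kwargs": {"series": [[0, 0, -0.0207, 0.355, 0.497, 0, 0.5], [0, 0, -0.0207, 0.333, 0.512, 0, 0.5], [0, 0, -0.0207, 0.311, 0.526, 0, 0.5], [0, 0, -0.0207, 0.288, 0.539, 0, 0.5], [0, 0, -0.0207, 0.264, 0.551, 0, 0.5]]}}

```text
t: 18.75
ee_pos: [0.5306, 0.0402, 0.1]
tcp_rot: [-0.001, -0.065, 0.998, 0.0]
force: [0.1, 0.1, -0.1]
opening: 0.0465
finger_force: 0.0
```

{"fn": "apply_moves", "kwargs": {"series": [[0, 0, -0.0207, 0.24, 0.562, 0, 0.5], [0, 0, -0.0207, 0.216, 0.572, 0, 0.5], [0, 0, -0.0207, 0.191, 0.58, 0, 0.5], [0, 0, 0, 0, 0, 0, 0.5], [0, 0, 0, 0, 0, 0, 0.5]]}}

```text
t: 19.25
ee_pos: [0.4848, 0.1185, 0.1002]
tcp_rot: [-0.0, -0.13, 0.992, -0.0]
force: [0.0, -0.7, -0.2]
opening: 0.0467
finger_force: 0.0
```

```bash
python3 -c "
from h import *
p,q,s=rep()
for o in tops(cam('top')): print(o[:3])
print(S(1),S(3),S(5))
cam('side','s4',(235,155,425,290),4)
plan([(.4855,.118,.041,104.8,3)])"
```

```text
[0.4848 0.1185 0.1002] 104.9 0.0467 0.0 [ 0.  -0.7 -0.2] 19.25
(array([0.6306, 0.17  ]), -2.9, array([12. , 33.7]))
(array([0.5885, 0.0422]), -4.5, array([ 9.2, 34.2]))
(array([ 0.581 , -0.0897]), -6.5, array([10.4, 33.2]))
(array([0.4673, 0.013 ]), 2.2, array([ 8.5, 30.6]))
(array([ 0.4637, -0.0964]), 17.5, array([12.2, 31.7]))
(array([ 0.4237, -1.0254]), 14.4, array([25.4, 80.4]))
[0.6328 0.1704] [0.62118 0.03892] [ 0.60956 -0.09256]
[0, 0, np.float64(-0.0001), -0.001, 0.005, 0.396]
[0, 0, np.float64(-0.0001), -0.001, 0.005, 0.396]
[0, 0, np.float64(-0.0001), -0.001, 0.005, 0.396]
--
```

View pics/s4.png

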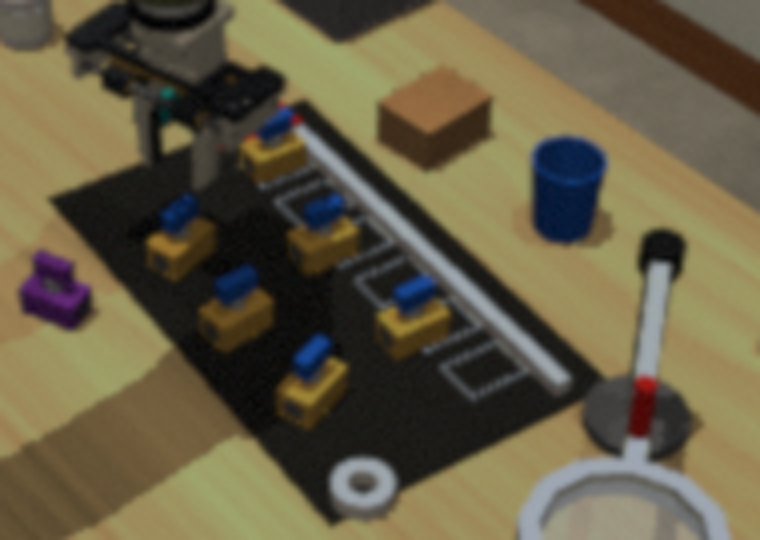

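{"fn": "apply_moves", "kwargs": {"series": [[0, 0, 0, 0, 0.01, 0.4, 0.5], [0, 0, 0, 0, 0, 0.4, 0.5], [0, 0, 0, 0, 0, 0.39, 0.5], [0, 0, 0, 0, 0, 0, 0.5], [0, 0, 0, 0, 0, 0, 0.5]], "squeeze": 35}}

```text
t: 19.85
ee_pos: [0.4853, 0.1176, 0.041]
tcp_rot: [-0.0, -0.128, 0.992, -0.0]
force: [-0.7, -0.6, 1.5]
opening: 0.0461
finger_force: 0.0
```

{"fn": "apply_moves", "kwargs": {"series": [[0, 0, 0, 0, 0, 0, 0], [0, 0, 0, 0, 0, 0, 0], [0, 0, 0, 0, 0, 0, 0], [0, 0, 0, 0, 0, 0, 0], [0, 0, 0, 0, 0, 0, 0]]}}

```text
t: 20.35
ee_pos: [0.4854, 0.1185, 0.0414]
tcp_rot: [0.0, -0.129, 0.992, 0.0]
force: [1.4, 0.2, -2.0]
opening: 0.0141
finger_force: 35.0
```

```bash
python3 -c "
from h import *
p,q,s=rep()
plan([(*S(2),.041,84.95,15)])"
```

```text
[0.4854 0.1185 0.0414] 104.82 0.0141 35.0 [ 1.4  0.2 -2. ] 20.35
[0, 0, np.float64(0.011), -0.178, -0.066, 0.001]
[0, 0, np.float64(0.011), -0.179, -0.062, 0.001]
[0, 0, np.float64(0.011), -0.181, -0.058, 0.001]
[0, 0, np.float64(0.011), -0.182, -0.054, 0.001]
[0, 0, np.float64(0.011), -0.183, -0.049, 0.001]
[0, 0, np.float64(0.011), -0.184, -0.045, 0.001]
[0, 0, np.float64(0.011), -0.185, -0.041, 0.001]
[0, 0, np.float64(0.011), -0.186, -0.037, 0.001]
[0, 0, np.float64(0.011), -0.187, -0.032, 0.001]
[0, 0, np.float64(0.011), -0.188, -0.028, 0.001]
[0, 0, np.float64(0.011), -0.188, -0.024, 0.001]
[0, 0, np.float64(0.011), -0.189, -0.019, 0.001]
[0, 0, np.float64(0.011), -0.189, -0.015, 0.001]
[0, 0, np.float64(0.011), -0.189, -0.011, 0.001]
[0, 0, np.float64(0.011), -0.19, -0.006, 0.001]
--
```

{"fn": "apply_moves", "kwargs": {"series": [[0, 0, 0.011, -0.178, -0.066, 0, 0], [0, 0, 0.011, -0.179, -0.062, 0, 0], [0, 0, 0.011, -0.181, -0.058, 0, 0], [0, 0, 0.011, -0.182, -0.054, 0, 0], [0, 0, 0.011, -0.183, -0.049, 0, 0]]}}

```text
t: 20.85
ee_pos: [0.531, 0.1137, 0.0414]
tcp_rot: [-0.002, -0.071, 0.997, -0.0]
force: [-1.7, -0.5, 1.6]
opening: 0.0136
finger_force: 35.0
```

{"fn": "apply_moves", "kwargs": {"series": [[0, 0, 0.011, -0.184, -0.045, 0, 0], [0, 0, 0.011, -0.185, -0.041, 0, 0], [0, 0, 0.011, -0.186, -0.037, 0, 0], [0, 0, 0.011, -0.187, -0.032, 0, 0], [0, 0, 0.011, -0.188, -0.028, 0, 0]]}}

```text
t: 21.35
ee_pos: [0.5787, 0.1093, 0.0414]
tcp_rot: [-0.001, -0.014, 1.0, -0.0]
force: [-5.0, 1.0, 1.8]
opening: 0.0134
finger_force: 35.0
```

{"fn": "apply_moves", "kwargs": {"series": [[0, 0, 0.011, -0.188, -0.024, 0, 0], [0, 0, 0.011, -0.189, -0.019, 0, 0], [0, 0, 0.011, -0.189, -0.015, 0, 0], [0, 0, 0.011, -0.189, -0.011, 0, 0], [0, 0, 0.011, -0.19, -0.006, 0, 0]]}}

```text
t: 21.85
ee_pos: [0.6261, 0.1049, 0.0414]
tcp_rot: [-0.001, 0.044, 0.999, -0.0]
force: [0.1, 0.0, -0.8]
opening: 0.0138
finger_force: 35.0
```

{"fn": "apply_moves", "kwargs": {"series": [[0, 0, 0, 0, 0, 0, 0], [0, 0, 0, 0, 0, 0, 0], [0, 0, 0, 0, 0, 0, 0], [0, 0, 0, 0, 0, 0, 0], [0, 0, 0, 0, 0, 0, 0]]}}

```text
t: 22.35
ee_pos: [0.6271, 0.1047, 0.0413]
tcp_rot: [0.0, 0.043, 0.999, 0.0]
force: [1.6, 0.3, 2.9]
opening: 0.0138
finger_force: 35.0
```

```bash
python3 -c "
from h import *
p,q,s=rep();print(S(2))
for o in tops(cam('top')): print(o[:3])
cam('side','s5',(235,155,425,290),4)"
```

```text
[0.6271 0.1047 0.0413] 85.03 0.0138 35.0 [1.6 0.3 2.9] 22.35
[0.62699 0.10466]
(array([ 0.581 , -0.0896]), -6.5, array([10.4, 33.1]))
(array([0.4674, 0.013 ]), 2.2, array([ 8.5, 30.4]))
(array([ 0.4639, -0.0966]), 16.3, array([11.4, 31.6]))
(array([ 0.4237, -1.0252]), 14.5, array([25.3, 81. ]))
```

View pics/s5.png

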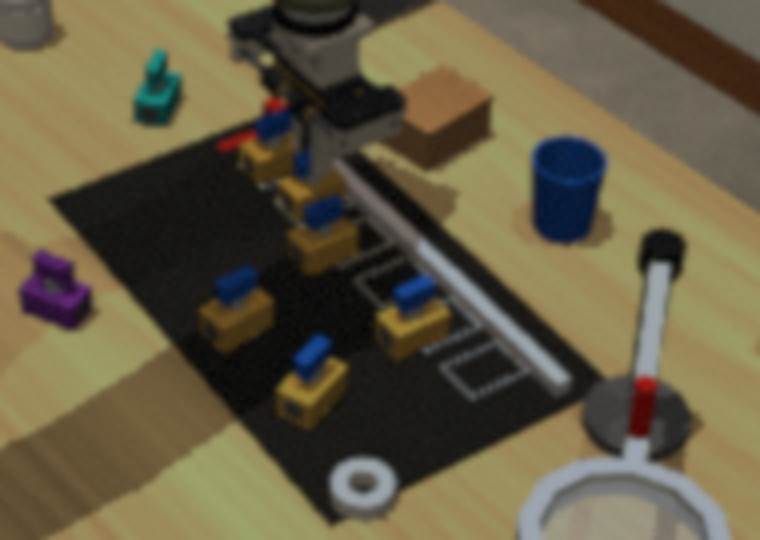

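{"fn": "apply_moves", "kwargs": {"series": [[0, 0, 0, 0, 0, 0, 0.5], [0, 0, 0, 0, 0, 0, 0.5], [0, 0, 0, 0, 0, 0, 0.5], [0, 0, 0, 0, 0, 0, 0.5], [0, 0, 0, 0, 0, -0.3, 0.5]]}}

```text
t: 22.95
ee_pos: [0.6255, 0.1046, 0.0549]
tcp_rot: [-0.002, 0.043, 0.999, -0.0]
force: [-0.3, 0.3, -0.2]
opening: 0.0454
finger_force: 0.0
```

{"fn": "apply_moves", "kwargs": {"series": [[0, 0, 0, 0, 0, -0.4, 0.5], [0, 0, 0, 0, 0, -0.5, 0.5], [0, 0, 0, 0, 0, 0, 0.5], [0, 0, 0, 0, 0, 0, 0.5], [0, 0, 0, 0, 0, 0, 0.5]]}}

```text
t: 23.45
ee_pos: [0.6265, 0.1047, 0.101]
tcp_rot: [-0.0, 0.043, 0.999, -0.0]
force: [0.0, 0.3, -0.0]
opening: 0.0464
finger_force: 0.0
```

```bash
python3 -c "
from h import *
p,q,s=rep()
for o in tops(cam('top')): print(o[:3])
plan([(.5905,.0421,.1,85,4),(.5905,.0421,.041,85,3)])"
```

```text
[0.6265 0.1047 0.101 ] 85.03 0.0464 0.0 [ 0.   0.3 -0. ] 23.45
(array([ 0.581 , -0.0897]), -6.0, array([10.4, 33. ]))
(array([ 0.4639, -0.0967]), 16.9, array([11.4, 31.7]))
(array([ 0.424 , -1.0254]), 14.0, array([25.1, 80.1]))
[0, 0, np.float64(0.0001), 0.151, -0.327, 0.003]
[0, 0, np.float64(0.0001), 0.151, -0.327, 0.003]
[0, 0, np.float64(0.0001), 0.151, -0.327, 0.003]
[0, 0, np.float64(0.0001), 0.151, -0.327, 0.003]
--
[0, 0, -0.0, 0.0, 0.0, 0.393]
[0, 0, -0.0, 0.0, 0.0, 0.393]
[0, 0, -0.0, 0.0, 0.0, 0.393]
--
```

{"fn": "apply_moves", "kwargs": {"series": [[0, 0, 0, 0.151, -0.327, 0, 0.5], [0, 0, 0, 0.151, -0.327, 0, 0.5], [0, 0, 0, 0.151, -0.327, 0, 0.5], [0, 0, 0, 0.151, -0.327, 0, 0.5], [0, 0, 0, 0, 0, 0, 0.5]]}}

```text
t: 24.0
ee_pos: [0.5892, 0.0382, 0.1012]
tcp_rot: [-0.001, 0.045, 0.999, -0.001]
force: [1.3, -0.5, -0.6]
opening: 0.0466
finger_force: 0.0
```

{"fn": "apply_moves", "kwargs": {"series": [[0, 0, 0, 0, 0, 0.39, 0.5], [0, 0, 0, 0, 0, 0.39, 0.5], [0, 0, 0, 0, 0, 0.4, 0.5], [0, 0, 0, 0, 0, 0, 0.5], [0, 0, 0, 0, 0, 0, 0.5]]}}

```text
t: 24.5
ee_pos: [0.5911, 0.0423, 0.0422]
tcp_rot: [-0.0, 0.043, 0.999, 0.0]
force: [-0.6, -0.4, 1.0]
opening: 0.0464
finger_force: 0.0
```

{"fn": "apply_moves", "kwargs": {"series": [[0, 0, 0, 0, 0, 0, 0], [0, 0, 0, 0, 0, 0, 0], [0, 0, 0, 0, 0, 0, 0], [0, 0, 0, 0, 0, 0, 0], [0, 0, 0, 0, 0, 0, 0]]}}

```text
t: 25.0
ee_pos: [0.5912, 0.0422, 0.0424]
tcp_rot: [0.0, 0.043, 0.999, -0.0]
force: [1.0, -1.1, 2.7]
opening: 0.0136
finger_force: 35.0
```

```bash
python3 -c "
from h import *
p,q,s=rep()
plan([(*S(3),.041,84.95,5)])"
```

```text
[0.5912 0.0422 0.0424] 85.02 0.0136 35.0 [ 1.  -1.1  2.7] 25.0
[0, 0, np.float64(0.0001), -0.121, -0.003, 0.006]
[0, 0, np.float64(0.0001), -0.121, -0.002, 0.006]
[0, 0, np.float64(0.0001), -0.121, -0.002, 0.006]
[0, 0, np.float64(0.0001), -0.121, -0.002, 0.006]
[0, 0, np.float64(0.0001), -0.121, -0.002, 0.006]
--
```

Then release, rise and move over F (~.583, -.0897), pausing well clear so the row can be checked.

{"fn": "apply_moves", "kwargs": {"series": [[0, 0, 0, -0.121, -0.002, 0, 0], [0, 0, 0, -0.121, -0.002, 0, 0], [0, 0, 0, -0.121, -0.002, 0, 0], [0, 0, 0, -0.121, -0.002, 0, 0], [0, 0, 0, -0.121, -0.002, 0, 0]]}}

```text
t: 25.5
ee_pos: [0.6198, 0.0391, 0.0424]
tcp_rot: [-0.001, 0.043, 0.999, -0.0]
force: [-4.8, -0.1, 7.3]
opening: 0.0136
finger_force: 35.0
```

{"fn": "apply_moves", "kwargs": {"series": [[0, 0, 0, 0, 0, 0, 0], [0, 0, 0, 0, 0, 0, 0], [0, 0, 0, 0, 0, 0, 0], [0, 0, 0, 0, 0, 0, 0], [0, 0, 0, 0, 0, 0, 0]]}}

```text
t: 26.0
ee_pos: [0.6213, 0.0389, 0.0423]
tcp_rot: [0.0, 0.043, 0.999, -0.0]
force: [-0.8, -0.9, 4.8]
opening: 0.0134
finger_force: 35.0
```

{"fn": "apply_moves", "kwargs": {"series": [[0, 0, 0, 0, 0, 0, 0.5], [0, 0, 0, 0, 0, 0, 0.5], [0, 0, 0, 0, 0, 0, 0.5], [0, 0, 0, 0, 0, 0, 0.5], [0, 0, 0, 0, 0, -0.3, 0.5]]}}

```text
t: 26.5
ee_pos: [0.62, 0.0391, 0.056]
tcp_rot: [-0.002, 0.043, 0.999, -0.0]
force: [0.3, 0.3, 0.7]
opening: 0.0454
finger_force: 0.0
```

{"fn": "apply_moves", "kwargs": {"series": [[0, 0, 0, 0, 0, -0.4, 0.5], [0, 0, 0, 0, 0, -0.5, 0.5], [0, 0, 0, 0, 0, 0, 0.5], [0, 0, 0, 0, 0, 0, 0.5], [0, 0, 0, 0, 0, 0, 0.5]]}}

```text
t: 27.0
ee_pos: [0.6208, 0.0391, 0.102]
tcp_rot: [-0.0, 0.043, 0.999, -0.0]
force: [-0.5, 0.2, -0.6]
opening: 0.0464
finger_force: 0.0
```

```bash
python3 -c "
from h import *
p,q,s=rep()
for o in tops(cam('top')): print(o[:3])
plan([(.583,-.0897,.1,84.5,5),(.583,-.0897,.041,84.5,3)])"
```

```text
[0.6208 0.0391 0.102 ] 85.03 0.0464 0.0 [-0.5  0.2 -0.6] 27.0
(array([0.6308, 0.1701]), -3.4, array([11.8, 33.6]))
(array([ 0.5807, -0.0892]), -7.6, array([ 8.6, 31.4]))
(array([ 0.4633, -0.0964]), 17.0, array([ 9.3, 29.6]))
(array([ 0.4239, -1.0253]), 14.3, array([24.8, 80.4]))
[0, 0, np.float64(0.0009), 0.106, -0.526, 0.007]
[0, 0, np.float64(0.0009), 0.105, -0.526, 0.007]
[0, 0, np.float64(0.0009), 0.104, -0.527, 0.007]
[0, 0, np.float64(0.0009), 0.103, -0.527, 0.007]
[0, 0, np.float64(0.0009), 0.102, -0.527, 0.007]
--
[0, 0, -0.0, 0.0, 0.0, 0.393]
[0, 0, -0.0, 0.0, 0.0, 0.393]
[0, 0, -0.0, 0.0, 0.0, 0.393]
--
```

{"fn": "apply_moves", "kwargs": {"series": [[0, 0, 0, 0.106, -0.526, 0, 0.5], [0, 0, 0, 0.105, -0.526, 0, 0.5], [0, 0, 0, 0.104, -0.527, 0, 0.5], [0, 0, 0, 0.103, -0.527, 0, 0.5], [0, 0, 0, 0.102, -0.527, 0, 0.5]]}}

```text
t: 27.55
ee_pos: [0.583, -0.0907, 0.1013]
tcp_rot: [-0.001, 0.043, 0.999, 0.0]
force: [0.4, 0.2, 0.0]
opening: 0.0464
finger_force: 0.0
```

{"fn": "apply_moves", "kwargs": {"series": [[0, 0, 0, 0, 0, 0, 0.5], [0, 0, 0, 0, 0, 0.4, 0.5], [0, 0, 0, 0, 0, 0.4, 0.5], [0, 0, 0, 0, 0, 0.4, 0.5], [0, 0, 0, 0, 0, 0, 0.5]]}}

```text
t: 28.05
ee_pos: [0.5823, -0.0888, 0.0394]
tcp_rot: [-0.002, 0.043, 0.999, 0.0]
force: [-0.3, -0.7, 0.2]
opening: 0.0465
finger_force: 0.0
```

{"fn": "apply_moves", "kwargs": {"series": [[0, 0, 0, 0, 0, 0, 0], [0, 0, 0, 0, 0, 0, 0], [0, 0, 0, 0, 0, 0, 0], [0, 0, 0, 0, 0, 0, 0], [0, 0, 0, 0, 0, 0, 0]]}}

```text
t: 28.55
ee_pos: [0.5841, -0.09, 0.0427]
tcp_rot: [0.0, 0.043, 0.999, -0.0]
force: [0.0, -1.0, 0.3]
opening: 0.0137
finger_force: 35.0
```

```bash
python3 -c "
from h import *
p,q,s=rep()
for o in tops(cam('top')): print(o[:3])
plan([(*S(5),.041,84.95,5),(*S(5),.101,85,2),(.469,.0128,.101,93,6)])"
```

```text
[ 0.5841 -0.09    0.0427] 85.01 0.0137 35.0 [ 0.  -1.   0.3] 28.55
(array([0.6307, 0.1701]), -3.4, array([11.9, 33.5]))
(array([0.6254, 0.1047]), -3.1, array([11.2, 32.3]))
(array([0.6176, 0.0393]), -5.3, array([10.7, 33.5]))
(array([0.4681, 0.0134]), -0.3, array([ 8.7, 31.6]))
(array([ 0.4239, -1.0253]), 14.7, array([24.8, 79.8]))
[0, 0, np.float64(0.0001), -0.102, -0.001, 0.007]
[0, 0, np.float64(0.0001), -0.102, -0.001, 0.007]
[0, 0, np.float64(0.0001), -0.102, -0.001, 0.007]
[0, 0, np.float64(0.0001), -0.102, -0.001, 0.007]
[0, 0, np.float64(0.0001), -0.102, -0.001, 0.007]
--
[0, 0, -0.0002, 0.0, 0.0, -0.6]
[0, 0, -0.0002, 0.0, 0.0, -0.6]
--
[0, 0, -0.0111, 0.497, 0.309, -0.0]
[0, 0, -0.0111, 0.49, 0.321, -0.0]
[0, 0, -0.0111, 0.482, 0.332, -0.0]
[0, 0, -0.0111, 0.475, 0.343, -0.0]
[0, 0, -0.0111, 0.466, 0.354, -0.0]
[0, 0, -0.0111, 0.458, 0.365, -0.0]
--
```

{"fn": "apply_moves", "kwargs": {"series": [[0, 0, 0, -0.102, -0.001, 0, 0], [0, 0, 0, -0.102, -0.001, 0, 0], [0, 0, 0, -0.102, -0.001, 0, 0], [0, 0, 0, -0.102, -0.001, 0, 0], [0, 0, 0, -0.102, -0.001, 0, 0]]}}

```text
t: 29.1
ee_pos: [0.6065, -0.0922, 0.0431]
tcp_rot: [-0.002, 0.043, 0.999, -0.0]
force: [-8.0, 1.7, 12.8]
opening: 0.0138
finger_force: 35.0
```

{"fn": "apply_moves", "kwargs": {"series": [[0, 0, 0, 0, 0, 0, 0], [0, 0, 0, 0, 0, 0, 0], [0, 0, 0, 0, 0, 0, 0], [0, 0, 0, 0, 0, 0, 0], [0, 0, 0, 0, 0, 0, 0.5]]}}

```text
t: 29.6
ee_pos: [0.609, -0.0923, 0.0426]
tcp_rot: [-0.0, 0.043, 0.999, -0.0]
force: [-0.2, -0.8, -0.0]
opening: 0.0182
finger_force: 0.0
```

{"fn": "apply_moves", "kwargs": {"series": [[0, 0, 0, 0, 0, 0, 0.5], [0, 0, 0, 0, 0, 0, 0.5], [0, 0, 0, 0, 0, 0, 0.5], [0, 0, 0, 0, 0, -0.6, 0.5], [0, 0, 0, 0, 0, -0.6, 0.5]]}}

```text
t: 30.1
ee_pos: [0.6086, -0.0921, 0.1019]
tcp_rot: [-0.001, 0.043, 0.999, 0.0]
force: [0.3, 0.4, -0.1]
opening: 0.0463
finger_force: 0.0
```

{"fn": "apply_moves", "kwargs": {"series": [[0, 0, 0, 0, 0, 0, 0.5], [0, 0, -0.0111, 0.497, 0.309, 0, 0.5], [0, 0, -0.0111, 0.49, 0.321, 0, 0.5], [0, 0, -0.0111, 0.482, 0.332, 0, 0.5], [0, 0, -0.0111, 0.475, 0.343, 0, 0.5]]}}

```text
t: 30.6
ee_pos: [0.5144, -0.0215, 0.1017]
tcp_rot: [-0.0, -0.003, 1.0, 0.0]
force: [-0.4, 0.4, 0.0]
opening: 0.0468
finger_force: 0.0
```

{"fn": "apply_moves", "kwargs": {"series": [[0, 0, -0.0111, 0.466, 0.354, 0, 0.5], [0, 0, -0.0111, 0.458, 0.365, 0, 0.5], [0, 0, 0, 0, 0, 0, 0.5], [0, 0, 0, 0, 0, 0, 0.5], [0, 0, 0, 0, 0, 0, 0.5]]}}

```text
t: 31.1
ee_pos: [0.4697, 0.0127, 0.102]
tcp_rot: [0.0, -0.026, 1.0, -0.0]
force: [0.9, 0.2, -1.0]
opening: 0.0466
finger_force: 0.0
```

```bash
python3 -c "
from h import *
p,q,s=rep()
for o in tops(cam('top')): print(o[:3])
"
```

```text
[0.4697 0.0127 0.102 ] 92.97 0.0466 0.0 [ 0.9  0.2 -1. ] 31.1
(array([0.6309, 0.17  ]), -3.3, array([11.9, 33.7]))
(array([0.6253, 0.1045]), -4.5, array([11.3, 32.5]))
(array([0.6176, 0.0395]), -2.2, array([10.9, 33.3]))
(array([ 0.5804, -0.0885]), -6.2, array([10.4, 33.1]))
(array([ 0.4627, -0.0963]), 14.2, array([ 9.8, 28.4]))
(array([ 0.4231, -1.0257]), 13.3, array([24.2, 81.6]))
```

```bash
python3 -c "
from h import *
a=cam('top')['pixels'][170:230,290:370,::-1];b=cam('side')['pixels'][205:265,310:390,::-1]
im=np.vstack([cv2.resize(v,(400,300),interpolation=cv2.INTER_CUBIC) for v in (a,b)])
cv2.imwrite('pics/comp.png',cv2.convertScaleAbs(im,alpha=1.6,beta=10))
c=cam('top');s=cam('side')
print((w2px(c,[(*S(5),.002),(.5825,-.09,.06)])-[290,170])*5)
print((w2px(s,[(*S(5),.002),(.5825,-.09,.06)])-[310,205])*5+[0,300])
"
```

```text
[[208.84913744 128.62537933]
 [210.02456993 152.09127882]]
[[170.45811497 451.23858645]
 [142.16288737 403.77526995]]
```

View pics/comp.png

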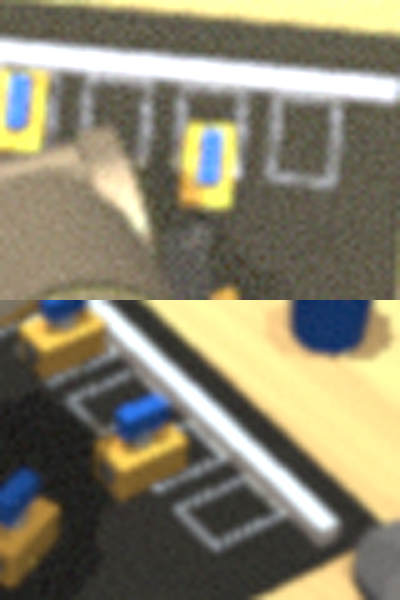

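{"fn": "apply_moves", "kwargs": {"series": [[0, 0, 0, 0, 0, 0, 0.75], [0, 0, 0, 0, 0, 0, 0.75], [0, 0, 0, 0, 0, 0.6, 0.75], [0, 0, 0, 0, 0, 0.6, 0.75], [0, 0, 0, 0, 0, 0.6, 0.75]], "squeeze": 30}}

```text
t: 31.85
ee_pos: [0.4692, 0.0131, 0.0115]
tcp_rot: [0.001, -0.026, 1.0, 0.0]
force: [0.8, 0.5, -0.3]
opening: 0.0697
finger_force: 0.0
```

{"fn": "apply_moves", "kwargs": {"series": [[0, 0, 0, 0, 0, 0.06, 0.75], [0, 0, 0, 0, 0, 0, 0], [0, 0, 0, 0, 0, 0, 0], [0, 0, 0, 0, 0, 0, 0], [0, 0, 0, 0, 0, 0, 0]]}}

```text
t: 32.35
ee_pos: [0.4693, 0.0131, 0.0103]
tcp_rot: [0.001, -0.026, 1.0, 0.0]
force: [-0.3, 0.1, 0.6]
opening: 0.0422
finger_force: 0.0
```

```bash
python3 -c "
from h import *
p,q,s=rep()
plan([(*S(4),p[2],84.95,15),(*S(4),.1,84.95,3),(.5828,-.0892,.1,84.95,3)])"|uniq -c
```

```text
1 [0.4693 0.0131 0.0103] 93.0 0.0422 0.0 [-0.3  0.1  0.6] 32.35
      1 [0, 0, np.float64(0.0045), -0.192, -0.063, -0.0]
      1 [0, 0, np.float64(0.0045), -0.192, -0.062, -0.0]
      1 [0, 0, np.float64(0.0045), -0.193, -0.06, -0.0]
      1 [0, 0, np.float64(0.0045), -0.193, -0.058, -0.0]
      1 [0, 0, np.float64(0.0045), -0.194, -0.056, -0.0]
      1 [0, 0, np.float64(0.0045), -0.194, -0.054, -0.0]
      1 [0, 0, np.float64(0.0045), -0.195, -0.052, -0.0]
      1 [0, 0, np.float64(0.0045), -0.195, -0.051, -0.0]
      1 [0, 0, np.float64(0.0045), -0.196, -0.049, -0.0]
      1 [0, 0, np.float64(0.0045), -0.196, -0.047, -0.0]
      1 [0, 0, np.float64(0.0045), -0.197, -0.045, -0.0]
      1 [0, 0, np.float64(0.0045), -0.197, -0.043, -0.0]
      1 [0, 0, np.float64(0.0045), -0.198, -0.041, -0.0]
      1 [0, 0, np.float64(0.0045), -0.198, -0.04, -0.0]
      1 [0, 0, np.float64(0.0045), -0.198, -0.038, -0.0]
      1 --
      3 [0, 0, -0.0, 0.0, 0.0, -0.598]
      1 --
      3 [0, 0, -0.0, 0.18, -0.433, -0.0]
      1 --
```

Let the fingers finish closing first, then slide.

{"fn": "apply_moves", "kwargs": {"series": [[0, 0, 0, 0, 0, 0, 0], [0, 0, 0, 0, 0, 0, 0], [0, 0, 0, 0, 0, 0, 0], [0, 0, 0.0045, -0.192, -0.063, 0, 0], [0, 0, 0.0045, -0.192, -0.062, 0, 0]]}}

```text
t: 32.85
ee_pos: [0.483, 0.0078, 0.0099]
tcp_rot: [-0.004, -0.017, 1.0, -0.0]
force: [-12.6, 2.2, 21.4]
opening: 0.0336
finger_force: 30.0
```

{"fn": "apply_moves", "kwargs": {"series": [[0, 0, 0.0045, -0.193, -0.06, 0, 0], [0, 0, 0.0045, -0.193, -0.058, 0, 0], [0, 0, 0.0045, -0.194, -0.056, 0, 0], [0, 0, 0.0045, -0.194, -0.054, 0, 0], [0, 0, 0.0045, -0.195, -0.052, 0, 0]]}}

```text
t: 33.35
ee_pos: [0.5328, -0.0054, 0.01]
tcp_rot: [-0.003, 0.006, 1.0, -0.0]
force: [-10.9, 2.7, 19.2]
opening: 0.0338
finger_force: 30.0
```

{"fn": "apply_moves", "kwargs": {"series": [[0, 0, 0.0045, -0.195, -0.051, 0, 0], [0, 0, 0.0045, -0.196, -0.049, 0, 0], [0, 0, 0.0045, -0.196, -0.047, 0, 0], [0, 0, 0.0045, -0.197, -0.045, 0, 0], [0, 0, 0.0045, -0.197, -0.043, 0, 0]]}}

```text
t: 33.85
ee_pos: [0.5824, -0.0185, 0.01]
tcp_rot: [-0.003, 0.03, 1.0, -0.0]
force: [-9.4, 1.6, 16.6]
opening: 0.0339
finger_force: 30.0
```

{"fn": "apply_moves", "kwargs": {"series": [[0, 0, 0.0045, -0.198, -0.041, 0, 0], [0, 0, 0.0045, -0.198, -0.04, 0, 0], [0, 0, 0.0045, -0.198, -0.038, 0, 0], [0, 0, 0, 0, 0, 0, 0], [0, 0, 0, 0, 0, 0, 0]]}}

```text
t: 34.35
ee_pos: [0.6147, -0.0271, 0.01]
tcp_rot: [0.0, 0.045, 0.999, -0.0]
force: [-2.0, -0.2, 6.4]
opening: 0.0339
finger_force: 30.0
```

{"fn": "apply_moves", "kwargs": {"series": [[0, 0, 0, 0, 0, 0, 0], [0, 0, 0, 0, 0, 0, 0], [0, 0, 0, 0, 0, 0, 0.5], [0, 0, 0, 0, 0, 0, 0.5], [0, 0, 0, 0, 0, 0, 0.5]]}}

```text
t: 34.85
ee_pos: [0.6146, -0.0268, 0.0091]
tcp_rot: [-0.0, 0.044, 0.999, 0.0]
force: [-0.6, 0.0, 0.3]
opening: 0.0458
finger_force: 0.0
```

```bash
python3 -c "
from h import *
p,q,s=rep();print(S(4))
"
```

```text
[ 0.6146 -0.0268  0.0091] 84.92 0.0458 0.0 [-0.6  0.   0.3] 34.85
[ 0.61537 -0.02682]
```

{"fn": "apply_moves", "kwargs": {"series": [[0, 0, 0, 0, 0, -0.4, 0.5], [0, 0, 0, 0, 0, -0.7, 0.5], [0, 0, 0, 0, 0, -0.75, 0.5], [0, 0, 0, 0, 0, 0, 0.5], [0, 0, 0, 0.18, -0.433, 0, 0.6]]}}

```text
t: 35.35
ee_pos: [0.6057, -0.0445, 0.1027]
tcp_rot: [0.002, 0.042, 0.999, 0.001]
force: [-0.6, -1.0, 0.1]
opening: 0.0508
finger_force: 0.0
```

{"fn": "apply_moves", "kwargs": {"series": [[0, 0, 0, 0.18, -0.433, 0, 0.6], [0, 0, 0, 0.18, -0.433, 0, 0.6], [0, 0, 0, 0, 0, 0, 0.6], [0, 0, 0, 0, 0, 0, 0.6], [0, 0, 0, 0, 0, 0, 0.6]]}}

```text
t: 35.85
ee_pos: [0.5824, -0.0881, 0.1013]
tcp_rot: [0.0, 0.044, 0.999, 0.0]
force: [-0.1, 0.8, 0.6]
opening: 0.056
finger_force: 0.0
```

```bash
python3 -c "
from h import *
p,q,s=rep()
for o in tops(cam('top')): print(o[:3])
print([S(k) for k in range(1,7)])
plan([(.5828,-.0885,.1,84.95,2)])"
```

```text
[ 0.5824 -0.0881  0.1013] 84.98 0.056 0.0 [-0.1  0.8  0.6] 35.85
(array([0.6308, 0.17  ]), -2.5, array([11.9, 33.5]))
(array([0.6254, 0.1049]), -2.2, array([11.3, 32.4]))
(array([0.6176, 0.0395]), -4.3, array([10.9, 33.6]))
(array([ 0.4238, -1.0253]), 14.0, array([25. , 80.7]))
[array([0.6328, 0.1704]), array([0.62699, 0.10466]), array([0.62118, 0.03892]), array([ 0.61537, -0.02682]), array([ 0.60956, -0.09256]), array([ 0.60375, -0.1583 ])]
[0, 0, np.float64(0.0002), -0.003, -0.005, 0.014]
[0, 0, np.float64(0.0002), -0.003, -0.005, 0.014]
--
```

{"fn": "apply_moves", "kwargs": {"series": [[0, 0, 0, 0, 0, 0.4, 0.6], [0, 0, 0, 0, 0, 0.7, 0.6], [0, 0, 0, 0, 0, 0.73, 0.6], [0, 0, 0, 0, 0, 0, 0.6], [0, 0, 0, 0, 0, 0, 0.6]]}}

```text
t: 36.4
ee_pos: [0.5819, -0.0883, 0.01]
tcp_rot: [-0.001, 0.044, 0.999, 0.0]
force: [-0.0, 0.1, 0.9]
opening: 0.0558
finger_force: 0.0
```

{"fn": "apply_moves", "kwargs": {"series": [[0, 0, 0, 0, 0, 0, 0], [0, 0, 0, 0, 0, 0, 0], [0, 0, 0, 0, 0, 0, 0], [0, 0, 0, 0, 0, 0, 0], [0, 0, 0, 0, 0, 0, 0]]}}

```text
t: 36.9
ee_pos: [0.5827, -0.0894, 0.0115]
tcp_rot: [0.001, 0.044, 0.999, -0.0]
force: [-1.5, 0.5, 7.7]
opening: 0.0337
finger_force: 30.0
```

{"fn": "apply_moves", "kwargs": {"series": [[0, 0, 0, -0.11, -0.008, 0, 0], [0, 0, 0, -0.11, -0.008, 0, 0], [0, 0, 0, -0.11, -0.008, 0, 0], [0, 0, 0, -0.11, -0.008, 0, 0], [0, 0, 0, -0.11, -0.008, 0, 0]]}}

```text
t: 37.4
ee_pos: [0.6059, -0.0935, 0.0115]
tcp_rot: [-0.003, 0.044, 0.999, -0.0]
force: [-12.3, 1.2, 18.7]
opening: 0.0335
finger_force: 30.0
```

{"fn": "apply_moves", "kwargs": {"series": [[0, 0, 0, 0, 0, 0, 0], [0, 0, 0, 0, 0, 0, 0], [0, 0, 0, 0, 0, 0, 0], [0, 0, 0, 0, 0, 0, 0], [0, 0, 0, 0, 0, 0, 0]]}}

```text
t: 37.9
ee_pos: [0.6074, -0.0937, 0.0115]
tcp_rot: [-0.001, 0.045, 0.999, -0.0]
force: [-7.7, 0.5, 14.0]
opening: 0.0338
finger_force: 30.0
```

```bash
python3 -c "
from h import *
p,q,s=rep()
plan([(.466,-.0972,.1,104.95,8)],(*S(5),.1,84.95))"
```

```text
[ 0.6074 -0.0937  0.0115] 84.9 0.0338 30.0 [-7.7  0.5 14. ] 37.9
[0, 0, -0.0208, 0.356, -0.043, -0.0]
[0, 0, -0.0208, 0.358, -0.028, -0.0]
[0, 0, -0.0208, 0.359, -0.012, -0.0]
[0, 0, -0.0208, 0.359, 0.004, -0.0]
[0, 0, -0.0208, 0.359, 0.019, -0.0]
[0, 0, -0.0208, 0.357, 0.035, -0.0]
[0, 0, -0.0208, 0.356, 0.051, -0.0]
[0, 0, -0.0208, 0.353, 0.066, -0.0]
--
```

{"fn": "apply_moves", "kwargs": {"series": [[0, 0, 0, -0.05, 0.01, 0, 0], [0, 0, 0, 0, 0, 0, 0], [0, 0, 0, 0, 0, 0, 0.48], [0, 0, 0, 0, 0, 0, 0.48], [0, 0, 0, 0, 0, 0, 0.48]]}}

```text
t: 38.4
ee_pos: [0.6122, -0.0933, 0.0104]
tcp_rot: [0.0, 0.044, 0.999, 0.0]
force: [-0.5, 0.0, 0.6]
opening: 0.0443
finger_force: 0.0
```

{"fn": "apply_moves", "kwargs": {"series": [[0, 0, 0, 0, 0, -0.4, 0.48], [0, 0, 0, 0, 0, -0.7, 0.48], [0, 0, 0, 0, 0, -0.7, 0.5], [0, 0, 0, 0, 0, 0, 0.5], [0, 0, 0, 0, 0, 0, 0.5]]}}

```text
t: 38.9
ee_pos: [0.6123, -0.0933, 0.1009]
tcp_rot: [0.001, 0.044, 0.999, -0.0]
force: [-0.5, 0.3, -0.8]
opening: 0.0468
finger_force: 0.0
```

{"fn": "apply_moves", "kwargs": {"series": [[0, 0, -0.0224, 0.356, -0.043, 0, 0.75], [0, 0, -0.0224, 0.358, -0.028, 0, 0.75], [0, 0, -0.0224, 0.359, -0.012, 0, 0.75], [0, 0, -0.0224, 0.359, 0.004, 0, 0.75], [0, 0, -0.0224, 0.359, 0.019, 0, 0.75]]}}

```text
t: 39.4
ee_pos: [0.5207, -0.0966, 0.0988]
tcp_rot: [-0.001, -0.074, 0.997, 0.0]
force: [0.4, 0.0, 0.5]
opening: 0.07
finger_force: 0.0
```

{"fn": "apply_moves", "kwargs": {"series": [[0, 0, -0.0224, 0.357, 0.035, 0, 0.75], [0, 0, -0.0224, 0.356, 0.051, 0, 0.75], [0, 0, -0.0224, 0.353, 0.066, 0, 0.75], [0, 0, 0, 0, 0, 0, 0.75], [0, 0, 0, 0, 0, 0, 0.75]]}}

```text
t: 39.9
ee_pos: [0.4685, -0.0994, 0.0995]
tcp_rot: [-0.0, -0.142, 0.99, 0.0]
force: [-0.4, 0.2, 0.5]
opening: 0.0698
finger_force: 0.0
```

```bash
python3 -c "
from h import *
p,q,s=rep()
for o in tops(cam('top')): print(o[:3])
plan([(.465,-.0968,.012,106.5,4)])
plan([(*S(6),.012,84.95,15)],(.465,-.0968,.012,106.5))
"
```

```text
[ 0.4685 -0.0994  0.0995] 106.35 0.0698 0.0 [-0.4  0.2  0.5] 39.9
(array([0.6308, 0.1701]), -3.0, array([11.8, 33.6]))
(array([0.6255, 0.1044]), -4.5, array([11.3, 32.2]))
(array([0.6176, 0.0393]), -5.6, array([10.9, 33.5]))
(array([ 0.6129, -0.0262]), -5.8, array([10.2, 33.9]))
(array([ 0.6064, -0.0922]), -5.4, array([10.3, 33.7]))
(array([ 0.4234, -1.0254]), 13.9, array([24.7, 81.3]))
[0, 0, np.float64(-0.0003), 0.016, 0.018, 0.438]
[0, 0, np.float64(-0.0003), 0.016, 0.018, 0.438]
[0, 0, np.float64(-0.0003), 0.016, 0.018, 0.438]
[0, 0, np.float64(-0.0003), 0.016, 0.018, 0.438]
--
[0, 0, 0.012, -0.154, -0.131, -0.0]
[0, 0, 0.012, -0.157, -0.127, -0.0]
[0, 0, 0.012, -0.16, -0.123, -0.0]
[0, 0, 0.012, -0.164, -0.119, -0.0]
[0, 0, 0.012, -0.166, -0.115, -0.0]
[0, 0, 0.012, -0.169, -0.111, -0.0]
[0, 0, 0.012, -0.172, -0.107, -0.0]
[0, 0, 0.012, -0.175, -0.102, -0.0]
[0, 0, 0.012, -0.177, -0.098, -0.0]
[0, 0, 0.012, -0.18, -0.093, -0.0]
[0, 0, 0.012, -0.182, -0.089, -0.0]
[0, 0, 0.012, -0.184, -0.084, -0.0]
[0, 0, 0.012, -0.186, -0.08, -0.0]
[0, 0, 0.012, -0.188, -0.075, -0.0]
[0, 0, 0.012, -0.19, -0.07, -0.0]
--
```

{"fn": "apply_moves", "kwargs": {"series": [[0, 0, 0, 0.064, 0.072, 0.3, 0.75], [0, 0, 0, 0, 0, 0.7, 0.75], [0, 0, 0, 0, 0, 0.75, 0.75], [0, 0, 0, 0, 0, 0, 0.75], [0, 0, 0, 0, 0, 0, 0.6]]}}

```text
t: 40.45
ee_pos: [0.4642, -0.0967, 0.0123]
tcp_rot: [-0.001, -0.143, 0.99, 0.0]
force: [-0.3, 0.2, -0.2]
opening: 0.0651
finger_force: 0.0
```

{"fn": "apply_moves", "kwargs": {"series": [[0, 0, 0, 0, 0, 0, 0], [0, 0, 0, 0, 0, 0, 0], [0, 0, 0, 0, 0, 0, 0], [0, 0, 0, 0, 0, 0, 0], [0, 0, 0, 0, 0, 0, 0]]}}

```text
t: 40.95
ee_pos: [0.4647, -0.0972, 0.0136]
tcp_rot: [0.001, -0.143, 0.99, -0.0]
force: [-0.4, 0.4, 9.4]
opening: 0.0337
finger_force: 29.9
```

{"fn": "apply_moves", "kwargs": {"series": [[0, 0, 0, 0, 0, 0, 0], [0, 0, 0, 0, 0, 0, 0], [0, 0, 0, 0, 0, 0, 0], [0, 0, 0, 0, 0, 0, 0], [0, 0, 0, 0, 0, 0, 0]]}}

```text
t: 41.45
ee_pos: [0.4647, -0.0972, 0.0136]
tcp_rot: [0.001, -0.143, 0.99, -0.0]
force: [-0.0, -0.4, 10.5]
opening: 0.0339
finger_force: 29.9
```

```bash
python3 -c "
from h import *
p,q,s=rep()
plan([(*S(6),p[2],84.95,15)])
"
```

```text
[ 0.4647 -0.0972  0.0136] 106.41 0.0339 29.9 [-0.  -0.4 10.5] 41.45
[0, 0, np.float64(0.0119), -0.155, -0.13, -0.0]
[0, 0, np.float64(0.0119), -0.158, -0.127, -0.0]
[0, 0, np.float64(0.0119), -0.161, -0.123, -0.0]
[0, 0, np.float64(0.0119), -0.164, -0.119, -0.0]
[0, 0, np.float64(0.0119), -0.167, -0.114, -0.0]
[0, 0, np.float64(0.0119), -0.17, -0.11, -0.0]
[0, 0, np.float64(0.0119), -0.173, -0.106, -0.0]
[0, 0, np.float64(0.0119), -0.175, -0.102, -0.0]
[0, 0, np.float64(0.0119), -0.178, -0.097, -0.0]
[0, 0, np.float64(0.0119), -0.18, -0.093, -0.0]
[0, 0, np.float64(0.0119), -0.182, -0.088, -0.0]
[0, 0, np.float64(0.0119), -0.184, -0.084, -0.0]
[0, 0, np.float64(0.0119), -0.186, -0.079, -0.0]
[0, 0, np.float64(0.0119), -0.188, -0.074, -0.0]
[0, 0, np.float64(0.0119), -0.19, -0.07, -0.0]
--
```

{"fn": "apply_moves", "kwargs": {"series": [[0, 0, 0.0119, -0.155, -0.13, -0.02, 0], [0, 0, 0.0119, -0.158, -0.127, 0, 0], [0, 0, 0.0119, -0.161, -0.123, 0, 0], [0, 0, 0.0119, -0.164, -0.119, 0, 0], [0, 0, 0.0119, -0.167, -0.114, 0, 0]]}}

```text
t: 41.95
ee_pos: [0.5102, -0.1175, 0.0136]
tcp_rot: [-0.001, -0.08, 0.997, 0.0]
force: [-4.1, 1.9, 4.5]
opening: 0.0333
finger_force: 29.9
```

{"fn": "apply_moves", "kwargs": {"series": [[0, 0, 0.0119, -0.17, -0.11, 0, 0], [0, 0, 0.0119, -0.173, -0.106, 0, 0], [0, 0, 0.0119, -0.175, -0.102, 0, 0], [0, 0, 0.0119, -0.178, -0.097, 0, 0], [0, 0, 0.0119, -0.18, -0.093, 0, 0]]}}

```text
t: 42.45
ee_pos: [0.5576, -0.138, 0.0136]
tcp_rot: [-0.0, -0.018, 1.0, 0.0]
force: [-3.9, 1.1, 4.5]
opening: 0.0338
finger_force: 29.9
```

{"fn": "apply_moves", "kwargs": {"series": [[0, 0, 0.0119, -0.182, -0.088, 0, 0], [0, 0, 0.0119, -0.184, -0.084, 0, 0], [0, 0, 0.0119, -0.186, -0.079, 0, 0], [0, 0, 0.0119, -0.188, -0.074, 0, 0], [0, 0, 0.0119, -0.19, -0.07, 0, 0]]}}

```text
t: 42.95
ee_pos: [0.6039, -0.1584, 0.0137]
tcp_rot: [-0.0, 0.045, 0.999, 0.0]
force: [-4.0, 1.4, 4.5]
opening: 0.0338
finger_force: 29.9
```

{"fn": "apply_moves", "kwargs": {"series": [[0, 0, 0, 0, 0, 0, 0], [0, 0, 0, 0, 0, 0, 0], [0, 0, 0, 0, 0, 0, 0], [0, 0, 0, 0, 0, 0, 0], [0, 0, 0, 0, 0, 0, 0]]}}

```text
t: 43.45
ee_pos: [0.6032, -0.158, 0.0137]
tcp_rot: [0.0, 0.044, 0.999, -0.0]
force: [1.0, 0.4, -0.1]
opening: 0.0338
finger_force: 29.9
```

```bash
python3 -c "
from h import *
p,q,s=rep()
plan([(*S(6),p[2],84.95,1)])
"
```

```text
[ 0.6032 -0.158   0.0137] 85.01 0.0338 29.9 [ 1.   0.4 -0.1] 43.45
[0, 0, np.float64(0.0005), -0.011, -0.006, -0.0]
--
```

{"fn": "apply_moves", "kwargs": {"series": [[0, 0, 0, 0, 0, 0, 0.48], [0, 0, 0, 0, 0, 0, 0.48], [0, 0, 0, 0, 0, 0, 0.48], [0, 0, 0, 0, 0, 0, 0.48], [0, 0, 0, 0, 0, -0.4, 0.48]]}}

```text
t: 43.95
ee_pos: [0.6017, -0.1576, 0.0318]
tcp_rot: [-0.002, 0.043, 0.999, 0.0]
force: [0.1, 1.0, -0.1]
opening: 0.045
finger_force: 0.0
```

{"fn": "apply_moves", "kwargs": {"series": [[0, 0, 0, 0, 0, -0.8, 0.5], [0, 0, 0, 0, 0, -1, 0.5], [0, 0, 0, 0, 0, -1, 0.5], [0, 0, 0, 0, 0, -1, 0.5], [0, 0, 0, 0, 0, -1, 0.5]]}}

```text
t: 44.45
ee_pos: [0.6026, -0.1579, 0.2759]
tcp_rot: [0.0, 0.044, 0.999, 0.0]
force: [0.9, -0.2, 0.0]
opening: 0.0466
finger_force: 0.0
```

{"fn": "apply_moves", "kwargs": {"series": [[0, 0, 0, 0, 0, -0.7, 0.5], [0, 0, 0, 0, 0, 0, 0.5], [0, 0, 0, 0, 0, 0, 0.5], [0, 0, 0, 0, 0, 0, 0.5], [0, 0, 0, 0, 0, 0, 0.5]]}}

```text
t: 44.95
ee_pos: [0.6025, -0.1579, 0.3069]
tcp_rot: [-0.001, 0.044, 0.999, 0.0]
force: [-0.1, 0.2, 0.1]
opening: 0.0463
finger_force: 0.0
```

```bash
python3 -c "
from h import *
p,q,s=rep()
for o in tops(cam('top')): print(o[:3])
plan([(.5163,-.4205,.31,75,8)])
"
```

```text
[ 0.6025 -0.1579  0.3069] 85.0 0.0463 0.0 [-0.1  0.2  0.1] 44.95
(array([0.6309, 0.1701]), -4.2, array([11.8, 33.7]))
(array([0.6254, 0.1044]), -4.4, array([11.3, 32.3]))
(array([0.6175, 0.0394]), -6.8, array([10.7, 33.7]))
(array([ 0.6134, -0.0262]), -4.2, array([ 9.9, 33.8]))
(array([ 0.6066, -0.0923]), -3.7, array([10.3, 33.4]))
(array([ 0.6021, -0.1561]), -4.1, array([10.8, 32.4]))
(array([ 0.4237, -1.0254]), 13.7, array([24.9, 80.4]))
[0, 0, np.float64(0.0104), 0.158, -0.673, -0.007]
[0, 0, np.float64(0.0104), 0.143, -0.676, -0.007]
[0, 0, np.float64(0.0104), 0.128, -0.679, -0.007]
[0, 0, np.float64(0.0104), 0.113, -0.682, -0.007]
[0, 0, np.float64(0.0104), 0.099, -0.684, -0.007]
[0, 0, np.float64(0.0104), 0.084, -0.686, -0.007]
[0, 0, np.float64(0.0104), 0.069, -0.688, -0.007]
[0, 0, np.float64(0.0104), 0.054, -0.689, -0.007]
--
```

{"fn": "apply_moves", "kwargs": {"series": [[0, 0, 0.0104, 0.158, -0.673, 0, 0.6], [0, 0, 0.0104, 0.143, -0.676, 0, 0.6], [0, 0, 0.0104, 0.128, -0.679, 0, 0.6], [0, 0, 0.0104, 0.113, -0.682, 0, 0.6], [0, 0, 0.0104, 0.099, -0.684, 0, 0.6]]}}

```text
t: 45.5
ee_pos: [0.5485, -0.3233, 0.3076]
tcp_rot: [-0.001, 0.098, 0.995, 0.0]
force: [0.6, -0.6, 0.3]
opening: 0.0558
finger_force: 0.0
```

{"fn": "apply_moves", "kwargs": {"series": [[0, 0, 0.0104, 0.084, -0.686, 0, 0.6], [0, 0, 0.0104, 0.069, -0.688, 0, 0.6], [0, 0, 0.0104, 0.054, -0.689, 0, 0.6], [0, 0, 0, 0, 0, 0, 0.6], [0, 0, 0, 0, 0, 0, 0.6]]}}

```text
t: 46.0
ee_pos: [0.5163, -0.421, 0.3074]
tcp_rot: [-0.001, 0.131, 0.991, 0.001]
force: [1.5, 1.5, -0.5]
opening: 0.0557
finger_force: 0.0
```

```bash
python3 -c "
from h import *
p,q,s=rep()
for o in tops(cam('top')): print(o[:3])
a=cam('top')['pixels'][160:230,225:385,::-1];b=cam('side')['pixels'][165:305,265:425,::-1]
im=np.vstack([cv2.resize(a,(640,280),interpolation=cv2.INTER_CUBIC),cv2.resize(b,(352,308),interpolation=cv2.INTER_CUBIC).copy() if 0 else np.pad(cv2.resize(b,(352,308),interpolation=cv2.INTER_CUBIC),((0,0),(0,288),(0,0)))])
cv2.imwrite('pics/fin.png',im)
plan([(.516,-.421,.212,75,4)])
"
```

```text
[ 0.5163 -0.421   0.3074] 74.94 0.0557 0.0 [ 1.5  1.5 -0.5] 46.0
(array([0.6308, 0.1701]), -3.0, array([11.8, 33.5]))
(array([0.6255, 0.1046]), -4.8, array([11.3, 32.6]))
(array([0.6176, 0.0395]), -3.8, array([10.8, 33.3]))
(array([ 0.613 , -0.0261]), -4.8, array([10.2, 34. ]))
(array([ 0.6063, -0.0922]), -5.0, array([10.4, 33.6]))
(array([ 0.6018, -0.1563]), -2.3, array([11.2, 32.6]))
[0, 0, np.float64(0.0003), 0.005, -0.011, 0.481]
[0, 0, np.float64(0.0003), 0.005, -0.011, 0.481]
[0, 0, np.float64(0.0003), 0.005, -0.011, 0.481]
[0, 0, np.float64(0.0003), 0.005, -0.011, 0.481]
--
```

View pics/fin.png

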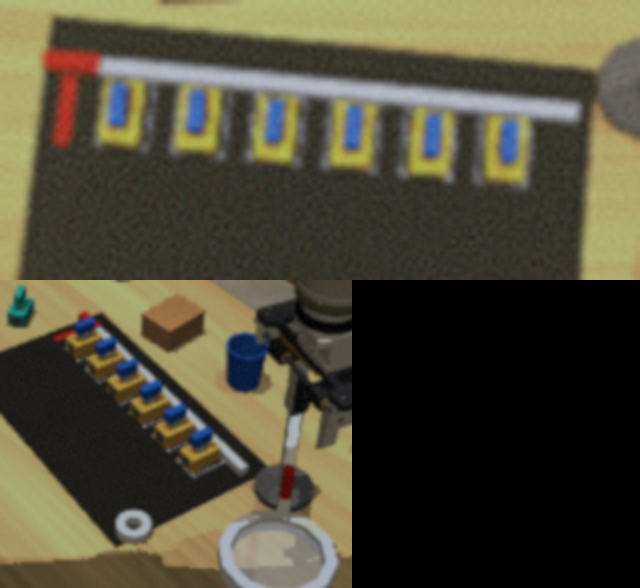

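The row is complete: all six blocks sit square in their outlines up to the fence. Now back to the handle pin.

{"fn": "apply_moves", "kwargs": {"series": [[0, 0, 0, 0, 0, 0.48, 0.6], [0, 0, 0, 0, 0, 0.48, 0.6], [0, 0, 0, 0, 0, 0.48, 0.6], [0, 0, 0, 0, 0, 0.46, 0.6], [0, 0, 0, 0, 0, 0, 0.6]], "squeeze": 15}}

```text
t: 46.65
ee_pos: [0.5163, -0.4182, 0.2107]
tcp_rot: [-0.002, 0.129, 0.992, 0.001]
force: [0.3, -0.1, 0.1]
opening: 0.0555
finger_force: 0.0
```

{"fn": "apply_moves", "kwargs": {"series": [[0, 0, 0, 0, 0, 0, 0], [0, 0, 0, 0, 0, 0, 0], [0, 0, 0, 0, 0, 0, 0], [0, 0, 0, 0, 0, 0, 0], [0, 0, 0, 0, 0, 0, 0]]}}

```text
t: 47.15
ee_pos: [0.517, -0.4207, 0.2143]
tcp_rot: [0.0, 0.13, 0.991, -0.0]
force: [2.1, 4.5, 0.9]
opening: 0.0207
finger_force: 2.9
```

{"fn": "apply_moves", "kwargs": {"series": [[0, 0, 0, 0, 0, 0, 0], [0, 0, 0, 0, 0, 0, 0], [0, 0, 0, 0, 0, 0, 0], [0, 0, 0, 0, 0, 0, 0], [0, 0, 0, 0, 0, 0, 0]]}}

```text
t: 47.65
ee_pos: [0.5174, -0.4206, 0.2139]
tcp_rot: [0.0, 0.13, 0.991, -0.0]
force: [2.6, 0.2, -0.8]
opening: 0.0005
finger_force: 0.9
```

```bash
python3 -c "
from h import *
p,q,s=rep()
h=np.array([.661,-.284]);v=p[:2]-h;r=np.hypot(*v);a0=np.arctan2(v[1],v[0])%(2*np.pi);print(r,np.degrees(a0))
a1=np.radians(106);N=25;L=[a0+(a1-a0)*k/N for k in range(1,N+1)]
plan([(*(h+(r+(.199-r)*k/N)*np.array([np.cos(a),np.sin(a)])),p[2],q,1) for k,a in zip(range(1,N+1),L)])" | grep -v -e --
```

```text
[ 0.5174 -0.4206  0.2139] 75.04 0.0005 0.9 [ 2.6  0.2 -0.8] 47.65
0.19820156229096306 223.55491080916167
[0, 0, np.float64(-0.0), 0.271, 0.181, -0.0]
[0, 0, np.float64(-0.0), 0.255, 0.202, -0.0]
[0, 0, np.float64(-0.0), 0.237, 0.222, -0.0]
[0, 0, np.float64(-0.0), 0.218, 0.241, -0.0]
[0, 0, np.float64(-0.0), 0.198, 0.258, -0.0]
[0, 0, np.float64(-0.0), 0.176, 0.274, -0.0]
[0, 0, np.float64(-0.0), 0.153, 0.287, -0.0]
[0, 0, np.float64(-0.0), 0.129, 0.299, -0.0]
[0, 0, np.float64(-0.0), 0.104, 0.309, -0.0]
[0, 0, np.float64(-0.0), 0.079, 0.316, -0.0]
[0, 0, np.float64(-0.0), 0.052, 0.322, -0.0]
[0, 0, np.float64(-0.0), 0.026, 0.325, -0.0]
[0, 0, np.float64(-0.0), -0.001, 0.326, -0.0]
[0, 0, np.float64(-0.0), -0.028, 0.325, -0.0]
[0, 0, np.float64(-0.0), -0.054, 0.321, -0.0]
[0, 0, np.float64(-0.0), -0.08, 0.316, -0.0]
[0, 0, np.float64(-0.0), -0.106, 0.308, -0.0]
[0, 0, np.float64(-0.0), -0.131, 0.299, -0.0]
[0, 0, np.float64(-0.0), -0.155, 0.287, -0.0]
[0, 0, np.float64(-0.0), -0.178, 0.273, -0.0]
[0, 0, np.float64(-0.0), -0.2, 0.258, -0.0]
[0, 0, np.float64(-0.0), -0.22, 0.241, -0.0]
[0, 0, np.float64(-0.0), -0.239, 0.222, -0.0]
[0, 0, np.float64(-0.0), -0.257, 0.202, -0.0]
[0, 0, np.float64(-0.0), -0.273, 0.18, -0.0]
```

{"fn": "apply_moves", "kwargs": {"series": [[0, 0, 0, 0, 0, 0, 0.6], [0, 0, 0, 0, 0, 0, 0.6], [0, 0, 0, 0, 0, 0, 0.6], [0, 0, 0, 0, 0, 0, 0.6], [0, 0, 0, 0, 0, -0.8, 0.6]]}}

```text
t: 48.15
ee_pos: [0.5145, -0.419, 0.2492]
tcp_rot: [-0.004, 0.13, 0.991, 0.002]
force: [0.7, -0.2, 0.6]
opening: 0.0355
finger_force: 0.0
```

{"fn": "apply_moves", "kwargs": {"series": [[0, 0, 0, 0, 0, -0.9, 0.6], [0, 0, 0, 0, 0, 0, 0.6], [0, 0, 0, 0, 0, 0, 0.6], [0, 0, 0, 0, 0, 0, 0.6], [0, 0, 0, 0, 0, 0, 0.6]]}}

```text
t: 48.65
ee_pos: [0.5162, -0.4203, 0.2972]
tcp_rot: [-0.001, 0.13, 0.991, 0.001]
force: [0.3, -0.0, -0.2]
opening: 0.0556
finger_force: 0.0
```

```bash
python3 -c "
from h import *
rep()
h=np.array([.661,-.284])
s=cam('side')
hsv=cv2.cvtColor(s['pixels'],cv2.COLOR_RGB2HSV)
m=cv2.inRange(hsv,(0,150,50),(6,255,255))|cv2.inRange(hsv,(174,150,50),(180,255,255))
m[:, :325]=0; m[:225]=0; m[290:]=0; m[:,430:]=0
n,l,st,ce=cv2.connectedComponentsWithStats(m)
for i in range(1,n):
  if st[i][4]>8: print(st[i],ce[i])
for a in range(180,230,5):
  q=h+.2*np.array([np.cos(np.radians(a)),np.sin(np.radians(a))]); print(a,q.round(3),w2px(s,[(*q,.219),(*q,.244),(*q,.194)]).round(1).tolist())
cv2.imwrite('pics/pin.png',np.hstack([cv2.resize(s['pixels'][215:315,330:430,::-1],(400,400),interpolation=cv2.INTER_CUBIC),cv2.resize(cam('top')['pixels'][150:270,370:490,::-1],(400,400),interpolation=cv2.INTER_CUBIC)]))
"
```

```text
[ 0.5162 -0.4203  0.2972] 75.01 0.0556 0.0 [ 0.3 -0.  -0.2] 48.65
[392 249   6  15  65] [394.13846154 256.15384615]
180 [ 0.461 -0.284] [[353.0, 238.0], [353.5, 231.6], [352.5, 244.3]]
185 [ 0.462 -0.301] [[357.3, 241.3], [357.9, 234.8], [356.7, 247.6]]
190 [ 0.464 -0.319] [[362.0, 244.3], [362.7, 237.8], [361.4, 250.6]]
195 [ 0.468 -0.336] [[367.2, 247.0], [367.8, 240.6], [366.5, 253.4]]
200 [ 0.473 -0.352] [[372.6, 249.5], [373.4, 243.1], [371.9, 255.8]]
205 [ 0.48  -0.369] [[378.4, 251.7], [379.2, 245.2], [377.6, 258.0]]
210 [ 0.488 -0.384] [[384.4, 253.6], [385.3, 247.1], [383.5, 259.9]]
215 [ 0.497 -0.399] [[390.6, 255.0], [391.6, 248.6], [389.7, 261.4]]
220 [ 0.508 -0.413] [[396.9, 256.2], [398.0, 249.7], [395.9, 262.5]]
225 [ 0.52  -0.425] [[403.3, 256.9], [404.4, 250.4], [402.2, 263.2]]
```

View pics/pin.png

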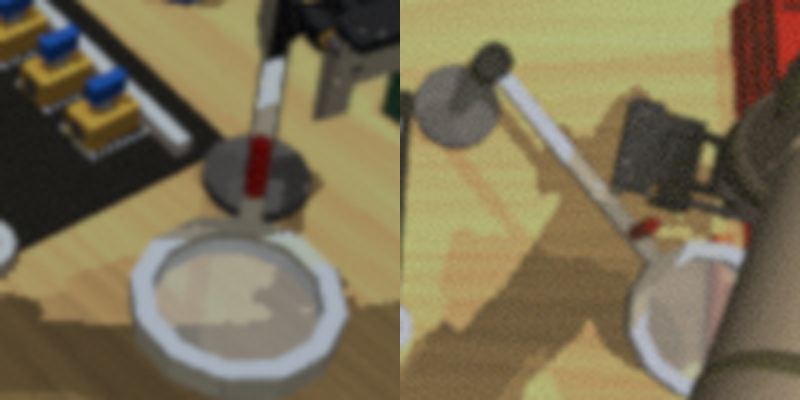

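```bash
python3 -c "
from h import *
plan([(.503,-.4065,.297,90,3),(.503,-.4065,.212,90,4)])"
```

```text
[0, 0, np.float64(-0.0416), 0.111, 0.066, 0.003]
[0, 0, np.float64(-0.0416), 0.105, 0.076, 0.003]
[0, 0, np.float64(-0.0416), 0.098, 0.084, 0.003]
--
[0, 0, -0.0, 0.0, 0.0, 0.425]
[0, 0, -0.0, 0.0, 0.0, 0.425]
[0, 0, -0.0, 0.0, 0.0, 0.425]
[0, 0, -0.0, 0.0, 0.0, 0.425]
--
```

{"fn": "apply_moves", "kwargs": {"series": [[0, 0, -0.0416, 0.111, 0.066, 0, 0.6], [0, 0, -0.0416, 0.105, 0.076, 0, 0.6], [0, 0, -0.0416, 0.098, 0.084, 0, 0.6], [0, 0, 0, 0, 0, 0, 0.6], [0, 0, 0, 0, 0, 0, 0.6]], "squeeze": 20}}

```text
t: 49.25
ee_pos: [0.5033, -0.4069, 0.2983]
tcp_rot: [-0.0, 0.001, 1.0, 0.0]
force: [-0.4, 0.1, 0.6]
opening: 0.0557
finger_force: 0.0
```

{"fn": "apply_moves", "kwargs": {"series": [[0, 0, 0, 0, 0, 0.43, 0.6], [0, 0, 0, 0, 0, 0.43, 0.6], [0, 0, 0, 0, 0, 0.43, 0.6], [0, 0, 0, 0, 0, 0.4, 0.6], [0, 0, 0, 0, 0, 0, 0.6]]}}

```text
t: 49.75
ee_pos: [0.5023, -0.4061, 0.2113]
tcp_rot: [-0.002, 0.001, 1.0, 0.001]
force: [-0.3, -0.2, -0.4]
opening: 0.0562
finger_force: 0.0
```

{"fn": "apply_moves", "kwargs": {"series": [[0, 0, 0, 0, 0, 0, 0], [0, 0, 0, 0, 0, 0, 0], [0, 0, 0, 0, 0, 0, 0], [0, 0, 0, 0, 0, 0, 0], [0, 0, 0, 0, 0, 0, 0]]}}

```text
t: 50.25
ee_pos: [0.5035, -0.4069, 0.2148]
tcp_rot: [0.0, 0.0, 1.0, -0.0]
force: [0.4, 0.2, -0.7]
opening: 0.0206
finger_force: 0.0
```

{"fn": "apply_moves", "kwargs": {"series": [[0, 0, 0, 0, 0, 0, 0], [0, 0, 0, 0, 0, 0, 0], [0, 0, 0, 0, 0, 0, 0], [0, 0, 0, 0, 0, 0, 0], [0, 0, 0, 0, 0, 0, 0]]}}

```text
t: 50.75
ee_pos: [0.5033, -0.407, 0.2145]
tcp_rot: [0.0, 0.0, 1.0, -0.0]
force: [-0.6, -0.1, 5.0]
opening: 0.0153
finger_force: 20.0
```

```bash
python3 -c "
from h import *
p,q,s=rep()
h=np.array([.661,-.284]);v=p[:2]-h;r=np.hypot(*v);a0=np.arctan2(v[1],v[0])%(2*np.pi);print(r,np.degrees(a0))
a1=np.radians(106);N=25;L=[a0+(a1-a0)*k/N for k in range(1,N+1)]
plan([(*(h+(r+(.198-r)*k/N)*np.array([np.cos(a),np.sin(a)])),p[2],q+(45-q)*k/N,1) for k,a in zip(range(1,N+1),L)])" | grep -v -e --
```

```text
[ 0.5033 -0.407   0.2145] 89.98 0.0153 20.0 [-0.6 -0.1  5. ] 50.75
0.19998630413010604 217.9569254606085
[0, 0, np.float64(0.015), 0.181, 0.255, -0.0]
[0, 0, np.float64(0.015), 0.169, 0.263, -0.0]
[0, 0, np.float64(0.015), 0.157, 0.27, -0.0]
[0, 0, np.float64(0.015), 0.144, 0.277, -0.0]
[0, 0, np.float64(0.015), 0.131, 0.283, -0.0]
[0, 0, np.float64(0.015), 0.117, 0.289, -0.0]
[0, 0, np.float64(0.015), 0.103, 0.294, -0.0]
[0, 0, np.float64(0.015), 0.089, 0.298, -0.0]
[0, 0, np.float64(0.015), 0.075, 0.302, -0.0]
[0, 0, np.float64(0.015), 0.061, 0.305, -0.0]
[0, 0, np.float64(0.015), 0.047, 0.308, -0.0]
[0, 0, np.float64(0.015), 0.032, 0.309, -0.0]
[0, 0, np.float64(0.015), 0.018, 0.31, -0.0]
[0, 0, np.float64(0.015), 0.003, 0.311, -0.0]
[0, 0, np.float64(0.015), -0.011, 0.311, -0.0]
[0, 0, np.float64(0.015), -0.026, 0.31, -0.0]
[0, 0, np.float64(0.015), -0.04, 0.308, -0.0]
[0, 0, np.float64(0.015), -0.054, 0.306, -0.0]
[0, 0, np.float64(0.015), -0.069, 0.303, -0.0]
[0, 0, np.float64(0.015), -0.083, 0.299, -0.0]
[0, 0, np.float64(0.015), -0.097, 0.295, -0.0]
[0, 0, np.float64(0.015), -0.11, 0.29, -0.0]
[0, 0, np.float64(0.015), -0.123, 0.284, -0.0]
[0, 0, np.float64(0.015), -0.137, 0.278, -0.0]
[0, 0, np.float64(0.015), -0.149, 0.271, -0.0]
```

{"fn": "apply_moves", "kwargs": {"series": [[0, 0, 0.015, 0.181, 0.255, 0, 0], [0, 0, 0.015, 0.169, 0.263, 0, 0], [0, 0, 0.015, 0.157, 0.27, 0, 0], [0, 0, 0.015, 0.144, 0.277, 0, 0], [0, 0, 0.015, 0.131, 0.283, 0, 0]]}}

```text
t: 51.25
ee_pos: [0.467, -0.3383, 0.2145]
tcp_rot: [-0.001, 0.08, 0.997, -0.001]
force: [-4.3, -4.2, 5.5]
opening: 0.0156
finger_force: 20.0
```

{"fn": "apply_moves", "kwargs": {"series": [[0, 0, 0.015, 0.117, 0.289, 0, 0], [0, 0, 0.015, 0.103, 0.294, 0, 0], [0, 0, 0.015, 0.089, 0.298, 0, 0], [0, 0, 0.015, 0.075, 0.302, 0, 0], [0, 0, 0.015, 0.061, 0.305, 0, 0]]}}

```text
t: 51.75
ee_pos: [0.4621, -0.2601, 0.2142]
tcp_rot: [-0.001, 0.158, 0.987, -0.0]
force: [-3.8, -0.4, 4.9]
opening: 0.0154
finger_force: 20.0
```

{"fn": "apply_moves", "kwargs": {"series": [[0, 0, 0.015, 0.047, 0.308, 0, 0], [0, 0, 0.015, 0.032, 0.309, 0, 0], [0, 0, 0.015, 0.018, 0.31, 0, 0], [0, 0, 0.015, 0.003, 0.311, 0, 0], [0, 0, 0.015, -0.011, 0.311, 0, 0]]}}

```text
t: 52.25
ee_pos: [0.4869, -0.1863, 0.2141]
tcp_rot: [-0.001, 0.235, 0.972, -0.0]
force: [-2.1, -1.8, 3.1]
opening: 0.015
finger_force: 20.0
```

{"fn": "apply_moves", "kwargs": {"series": [[0, 0, 0.015, -0.026, 0.31, 0, 0], [0, 0, 0.015, -0.04, 0.308, 0, 0], [0, 0, 0.015, -0.054, 0.306, 0, 0], [0, 0, 0.015, -0.069, 0.303, 0, 0], [0, 0, 0.015, -0.083, 0.299, 0, 0]]}}

```text
t: 52.75
ee_pos: [0.5376, -0.1278, 0.2139]
tcp_rot: [-0.001, 0.31, 0.951, -0.0]
force: [-2.1, -0.9, 1.7]
opening: 0.0155
finger_force: 20.0
```

```bash
python3 -c "
from h import *
p,q,s=rep()
h=np.array([.661,-.284]);v=p[:2]-h;r=np.hypot(*v);a0=np.arctan2(v[1],v[0]);print(r,np.degrees(a0))
a1=np.radians(107);N=8;L=[a0+(a1-a0)*k/N for k in range(1,N+1)]
plan([(*(h+(r+(.1985-r)*k/N)*np.array([np.cos(a),np.sin(a)])),p[2],q+(45-q)*k/N,1) for k,a in zip(range(1,N+1),L)])" | grep -v -e --
```

```text
[ 0.5376 -0.1278  0.2139] 53.89 0.0155 20.0 [-2.1 -0.9  1.7] 52.75
0.19904832442849488 128.31482652457427
[0, 0, np.float64(0.0093), -0.055, 0.177, -0.0]
[0, 0, np.float64(0.0093), -0.06, 0.175, -0.0]
[0, 0, np.float64(0.0093), -0.065, 0.173, -0.0]
[0, 0, np.float64(0.0093), -0.069, 0.171, -0.0]
[0, 0, np.float64(0.0093), -0.074, 0.169, -0.0]
[0, 0, np.float64(0.0093), -0.078, 0.167, -0.0]
[0, 0, np.float64(0.0093), -0.083, 0.165, -0.0]
[0, 0, np.float64(0.0093), -0.087, 0.163, -0.0]
```

{"fn": "apply_moves", "kwargs": {"series": [[0, 0, 0.009, -0.055, 0.177, 0, 0], [0, 0, 0.009, -0.06, 0.175, 0, 0], [0, 0, 0.009, -0.065, 0.173, 0, 0], [0, 0, 0.009, -0.069, 0.171, 0, 0], [0, 0, 0.009, -0.074, 0.169, 0, 0]]}}

```text
t: 53.25
ee_pos: [0.5775, -0.1041, 0.2139]
tcp_rot: [-0.0, 0.354, 0.935, -0.0]
force: [-2.6, -1.1, -0.8]
opening: 0.0156
finger_force: 20.0
```

{"fn": "apply_moves", "kwargs": {"series": [[0, 0, 0.009, -0.078, 0.167, 0, 0], [0, 0, 0.009, -0.083, 0.165, 0, 0], [0, 0, 0.009, -0.087, 0.163, 0, 0], [0, 0, 0, 0, 0, 0, 0], [0, 0, 0, 0, 0, 0, 0]]}}

```text
t: 53.75
ee_pos: [0.6034, -0.0942, 0.2139]
tcp_rot: [0.0, 0.38, 0.925, 0.0]
force: [0.6, 0.8, -5.4]
opening: 0.0157
finger_force: 20.0
```

```bash
python3 -c "
from h import *
p,q,s=rep()
h=np.array([.661,-.284]);v=p[:2]-h;print(np.hypot(*v),np.degrees(np.arctan2(v[1],v[0])))"
```

```text
[ 0.6034 -0.0942  0.2139] 45.39 0.0157 20.0 [ 0.6  0.8 -5.4] 53.75
0.1983817775214127 106.86839318677906
```

{"fn": "apply_moves", "kwargs": {"series": [[0, 0, 0, -0.04, 0.07, 0, 0], [0, 0, 0, 0, 0, 0, 0], [0, 0, 0, 0, 0, 0, 0], [0, 0, 0, 0, 0, 0, 0.35], [0, 0, 0, 0, 0, 0, 0.35]]}}

```text
t: 54.25
ee_pos: [0.6076, -0.0937, 0.2149]
tcp_rot: [0.001, 0.38, 0.925, 0.0]
force: [0.2, 0.0, 0.2]
opening: 0.0272
finger_force: 0.0
```

{"fn": "apply_moves", "kwargs": {"series": [[0, 0, 0, 0, 0, 0, 0.35], [0, 0, 0, 0, 0, 0, 0.35], [0, 0, 0, 0, 0, -0.6, 0.35], [0, 0, 0, 0, 0, -0.9, 0.35], [0, 0, 0, 0, 0, -0.9, 0.35]]}}

```text
t: 54.75
ee_pos: [0.6066, -0.0934, 0.3354]
tcp_rot: [-0.0, 0.38, 0.925, -0.0]
force: [-0.1, 0.6, -1.0]
opening: 0.0324
finger_force: 0.0
```

```bash
python3 -c "
from h import *
p,q,s=rep()
plan([(.45,-.35,.33,45,7)])"
```

```text
[ 0.6066 -0.0934  0.3354] 45.34 0.0324 0.0 [-0.1  0.6 -1. ] 54.75
[0, 0, np.float64(0.0004), -0.197, -0.836, 0.015]
[0, 0, np.float64(0.0004), -0.198, -0.836, 0.015]
[0, 0, np.float64(0.0004), -0.198, -0.836, 0.015]
[0, 0, np.float64(0.0004), -0.199, -0.835, 0.015]
[0, 0, np.float64(0.0004), -0.2, -0.835, 0.015]
[0, 0, np.float64(0.0004), -0.201, -0.835, 0.015]
[0, 0, np.float64(0.0004), -0.201, -0.835, 0.015]
--
```

Move clear to the right and check the row and magnifier numerically.

{"fn": "apply_moves", "kwargs": {"series": [[0, 0, 0, -0.2, -0.835, 0, 0.35], [0, 0, 0, -0.2, -0.835, 0, 0.35], [0, 0, 0, -0.2, -0.835, 0, 0.35], [0, 0, 0, -0.2, -0.835, 0, 0.35], [0, 0, 0, -0.2, -0.835, 0, 0.35]]}}

```text
t: 55.25
ee_pos: [0.4948, -0.2784, 0.3346]
tcp_rot: [0.0, 0.38, 0.925, -0.0]
force: [0.3, -0.6, 0.3]
opening: 0.0326
finger_force: 0.0
```

{"fn": "apply_moves", "kwargs": {"series": [[0, 0, 0, -0.2, -0.835, 0, 0.35], [0, 0, 0, -0.2, -0.835, 0, 0.35], [0, 0, 0, 0, 0, 0, 0.35], [0, 0, 0, 0, 0, 0, 0.35], [0, 0, 0, 0, 0, 0, 0.35]]}}

```text
t: 55.75
ee_pos: [0.4522, -0.3494, 0.3342]
tcp_rot: [0.0, 0.379, 0.925, 0.0]
force: [1.3, 0.6, -0.4]
opening: 0.0327
finger_force: 0.0
```

```bash
python3 -c "
from h import *
rep()
for o in tops(cam('top')): print(o[:3])
def blue(s):
  hsv=cv2.cvtColor(s['pixels'],cv2.COLOR_RGB2HSV)
  n,l,st,ce=cv2.connectedComponentsWithStats(cv2.inRange(hsv,(100,110,60),(130,255,255)))
  return [(px2w(s,ce[i],.052)[:2].round(3),st[i][4]) for i in range(1,n) if 10<st[i][4]<80]
print(blue(cam('side')))
c=cam('top')
hsv=cv2.cvtColor(c['pixels'],cv2.COLOR_RGB2HSV)
m=cv2.inRange(hsv,(0,120,60),(7,255,255))|cv2.inRange(hsv,(173,120,60),(180,255,255));m[:,:300]=0;m[:,420:]=0;m[:160]=0;m[230:]=0
ys,xs=np.nonzero(m);print(len(xs),xs.mean(),ys.mean(),'start ~336.4,182.6', px2w(c,(xs.mean(),ys.mean()),.225))
"
```

```text
[ 0.4522 -0.3494  0.3342] 45.43 0.0327 0.0 [ 1.3  0.6 -0.4] 55.75
(array([0.6309, 0.17  ]), -3.3, array([11.9, 33.5]))
(array([0.6255, 0.1047]), -4.4, array([11.2, 32.3]))
(array([ 0.6042, -0.0923]), -3.8, array([10. , 28.7]))
(array([ 0.6014, -0.1566]), -5.9, array([10.8, 32.2]))
[(array([0.62 , 0.039]), np.int32(36)), (array([ 0.615, -0.028]), np.int32(43)), (array([ 0.606, -0.093]), np.int32(58)), (array([ 0.603, -0.158]), np.int32(58))]
27 335.51851851851853 181.40740740740742 start ~336.4,182.6 [ 0.60986934 -0.09120551  0.225     ]
```

```bash
python3 -c "
from station import ctrl
print(ctrl.sign_off())"
```

```text
the job is handed in; nothing more can be done
None
```

All six blocks stand square in spaces 1–6 (within about 4 mm of centre by camera), the magnifier is back over the row within about 0.02 rad of where it started, and the job is handed in (no verdict was returned).

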